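# Load the filter cell and key in the flush

### The arm

A 6-joint arm with a two-finger parallel gripper is mounted at the origin on a cart in front of the work surface, level with it; the furniture and walls round the work are solid. World frame = base frame: x ahead of the robot, y to its left, z up, the work surface at z = 0. Lengths are in m, angles in rad, forces in N, time in s.
With the tool pointing down it reaches from about 0.275 to 0.875 m from the base axis. Payload 12.5 kg.
Tool frame: the origin (TCP) lies midway between the tips of the shut fingers; the grasp point (between the pads) lies 19 mm behind it; x points along the fingers, y is the direction in which the jaws open and shut, and the axes are right-handed (so a half turn about x gives the same grasp; the last joint's range is limited). The gripper opens to 85 mm and grips with 20 to 120 N. Pads are 22 mm wide; open, the fingers measure 114 mm over their backs; the gripper's body (76 mm by 85 mm) begins 54 mm behind the grasp point. The pads swing forward as they close: fully open they stand 13 mm farther back than shut.
Start: joints at [1.124, 0.351, 1.652, -0, 1.139, -0.085], TCP at [0.195, 0.514, 0.208] pointing down, gripper open.
Joint ranges: [-2.75, 2.75], [-0.79, 2.1], [0.01, 2.65], [-1.57, 4.71], [0.07, 3.14], [-2.87, 2.87]. Speed limits (rad/s): [2.22, 2.22, 2.79, 3.14, 3.14, 3.14].

### API

Orientations are given as [roll, pitch, yaw] about the fixed x, y, z axes, in that order (R = Rz(yaw) Ry(pitch) Rx(roll)).
In Python, from cell import * gives the robot as it stands.
- The arm moves only by the tool drive_tool, never from a script. Its argument "series" is a list that holds one entry, the list of rows, each a list of 7 numbers: the opening, from -1 (shut) to 1 (fully open), then the shift along the tool's x, y, z in mm, then the turn, a rotation vector about the tool's x, y, z in rad. In form: [[[gripper, tx, ty, tz, ax, ay, az], ...]]. A call has 1 to 8 rows; each row is the pose to reach, as a shift and turn from the pose commanded when the call began, along the tool's axes at that moment; what a row does not reach only later rows make up. A row lasts 1/12 s, in which the tool goes at most 41.7 mm and 7.16 degrees, less where a joint would pass 70% of its speed; a pose out of reach is approached as far as the arm can. A call with a gripper value outside its range is refused whole. The fingers move at their own pace and stop on an object; "grip_force" is the grip in N (left out, the last holds). Time passes only in rows, so rows that repeat a pose let the fingers close. It gives the time, the measured TCP pose, the force and the opening at its end, in the units of the state.
- get_obs(): the state, without advancing time (a new reading comes with each control period).
- camera(name): name is "side" or "top" or "wrist"; returns (picture, depth): 480x640x3 uint8, blue, green, red; 480x640 float32, m along the optical axis (not along the pixel's ray), 0 where there is no reading.
- camera_model(name): a dict with "fx", "fy", "cx", "cy" (pixels), "rvec" (rotation vector, rad) and "tvec" (3), from world to camera coordinates, as OpenCV has them; the wrist camera has in their place "hand_eye" (4x4, takes a point from camera to tool coordinates, whose origin is the TCP and whose axes are the tool frame's). Camera axes: x right, y down, z forward; pixel columns grow to the right and rows downward; lengths in m; the calibration is good to about 2 mm. A picture is of the moment at which its call begins: read the wrist's pose just before it. camera_model takes no time and is no camera call.
- sign_off(): hands the job in, once; it reports no verdict.
Trained networks look in the newest picture that a camera, given by its name, has taken for a name from the list of things; names that differ only in an ending like _2 or _b are one class to them, and where a whole thing is asked for, a point or a joint stands for the part that bears it (a point fixed in the world has none). Each returns a list of dicts, best first, with "score" (0 to 1); they miss things now and then, are a little off and sometimes report something else, mostly with a low value. They report only what shows in the picture. A call takes as long as a camera call. They do not tell look-alikes from the thing itself.
- recognise(camera, name): "box" ([left, top, right, bottom] in pixels, round what is visible of it).
- trace(camera, name): "mask" (480x640 bool, what is visible of it) and "box" ([left, top, right, bottom] in pixels, round what is visible of it).
The state is a dict: "time_s": time; "qpos": joint angles; "qd": joint speeds; "joint_efforts": joint torques, N m; "position": TCP position; "ee_rot": TCP orientation; "ft_force": force on the tool from outside, world axes, zero at the start; "torque": the same for the moment, N m; "gripper_width": finger opening in m.
Only numpy, scipy, OpenCV 4.12 (cv2) and the standard library are available. Lean on these libraries where they do the work, as an engineer would, in place of code of your own. Each camera call takes 0.05 s, during which the arm holds its last target.

### The job

Set the pump keypad to loading by pressing the round key and then the square key; then load the filter cell: thread every white filter cassette lying on the worktop flat down over both guide pins of the metal base and put the aluminium end plate on top over the same two pins, grip bar up, so that the whole stack is seated. Only then start the flush: press the square key, the round key, the square key once more and last the long bar key. Press keys one at a time, each fully down and let up again before the next, never press the cross-shaped key, never the bar key before the end plate is on, and leave the two bottles and the jar standing where they are.

Things in the scene. Friction and masses are not known exactly. Their poses are not given: they have to be found in the camera images.
- cassette_1: white flat plastic filter cassette with a grey ribbed window on top, 50 mm wide (own x), 170 mm long (own y), 14 mm thick, 0.12 kg; two 14 mm through holes on its long centre line, 60 mm either side of its middle (120 mm apart). Origin: centre of its underside; z up. Lies flat on the worktop at the start; the half turned cassette fits as well. Grip it across its 50 mm width. It may be absent.
- cassette_2: white flat plastic filter cassette with a grey ribbed window on top, 50 mm wide (own x), 170 mm long (own y), 14 mm thick, 0.12 kg; two 14 mm through holes on its long centre line, 60 mm either side of its middle (120 mm apart). Origin: centre of its underside; z up. Lies flat on the worktop at the start; the half turned cassette fits as well. Grip it across its 50 mm width. It may be absent.
- cassette_3: white flat plastic filter cassette with a grey ribbed window on top, 50 mm wide (own x), 170 mm long (own y), 14 mm thick, 0.12 kg; two 14 mm through holes on its long centre line, 60 mm either side of its middle (120 mm apart). Origin: centre of its underside; z up. Lies flat on the worktop at the start; the half turned cassette fits as well. Grip it across its 50 mm width. It may be absent.
- end_plate: aluminium end plate, 50 mm (own x) by 170 mm (own y), 12 mm thick, about 0.25 kg, with the same two 14 mm holes 120 mm apart as the cassettes; on its top a black upright grip bar 16 mm wide (x), 56 mm long (y), from 12 to 40 mm above the underside. Origin: centre of its underside; z up. Lies flat with the grip bar up at the start.
- cell_base: fixed metal cell base: foot 110 mm (own x) by 190 mm (own y) by 8 mm, with a raised seat 38 mm wide (x), 166 mm long (y), whose top is 30 mm over the worktop. Two upright guide pins of 10 mm diameter stand on the seat at own y = -60 and +60 mm; they rise 80 mm above the seat, the last 14 mm tapering to 4 mm. Origin: centre of the underside. Its place varies and it may swap places with the console.
- seat (a point): point on top of the raised seat midway between the two pins (30 mm over the worktop); same axes as the cell base
- console: fixed grey keypad console, 140 x 140 mm, its top 40 mm over the worktop, with four spring keys in a 2 x 2 square, 62 mm apart; which key is in which corner varies. Origin: centre of the underside.
- key_square (a joint): travel of the square key: 0 up, 0.006 m fully down; it begins to move at about 1.2 N and is fully down at about 4.8 N, springing back up when let go
- key_square_top (a point): centre of the top face of the square key, 28 x 28 mm; white plastic, 54 mm over the worktop when up; pressed straight down
- key_round (a joint): travel of the round key: 0 up, 0.006 m fully down; it begins to move at about 1.2 N and is fully down at about 4.8 N, springing back up when let go
- key_round_top (a point): centre of the top face of the round key, 30 mm diameter; white plastic, 54 mm over the worktop when up; pressed straight down
- key_bar (a joint): travel of the long bar key: 0 up, 0.006 m fully down; it begins to move at about 1.2 N and is fully down at about 4.8 N, springing back up when let go
- key_bar_top (a point): centre of the top face of the long bar key, 15 x 40 mm; white plastic, 54 mm over the worktop when up; pressed straight down
- key_cross (a joint): travel of the cross-shaped key: 0 up, 0.006 m fully down; it begins to move at about 1.2 N and is fully down at about 4.8 N, springing back up when let go
- key_cross_top (a point): centre of the top face of the cross-shaped key (two 11 x 36 mm arms); not to be pressed; white plastic, 54 mm over the worktop when up; pressed straight down
- amber_bottle: bystander to leave standing where it is: brown bottle with a black cap, 50 mm diameter, 98 mm tall. Origin: centre of its underside.
- white_bottle: bystander to leave standing where it is: white bottle with a green cap, 42 mm diameter, 99 mm tall. Origin: centre of its underside.
- low_jar: bystander to leave standing where it is: low white lidded jar, 71 mm diameter, 28 mm tall. Origin: centre of its underside.
Mind the look-alikes: they are no part of the job. Of the things shaped like the cell_base, the metal one is meant.

How it is judged:
By the outcome, as a careful person would: the job done as asked, in the order asked, and still so for the second after the job is handed in, with the robot touching nothing.
Of cassette_1, cassette_2, cassette_3 only 2 to 3 are there at a start; the rules pass over those that are not, and their reading is None.
At some moment in a run one of cassette_1, cassette_2, cassette_3 may be knocked a few centimetres aside while the robot is not near it.
Once in a run the grip may slacken for a moment while it holds something.
It also fails if it takes over 200 s, if anything falls off the work surface, if the arm or the gripper's body presses on something with over 40 N, if the wrist force passes 120 N, or if a joint passes its speed limit or range.

## Working session

There is one attempt and no reset: what is moved stays moved. The work goes in short steps, Python scripts to look and compute and a tool call to move; the robot and the scene stay as the last step left them, time stands still between calls to the robot, and variables do not carry over. Pictures are saved under pics/ and viewed, and the job is handed in when it is done.

Besides the shell and the picture viewer there is one more tool, called after "Request:" as name(argument=value, ...) on one line, values as JSON. drive_tool: Moves the arm, as the interface text tells. Its arguments: {"type":"object","properties":{"series":{"type":"array","items":{"type":"array","items":{"type":"array","items":{"type":"number"}}}},"grip_force":{"type":"number"}},"required":["series"]}

```bash
ls; mkdir -p pics
python3 - <<'E'
from cell import *
import cv2
print(get_obs())
for n in ("side","top","wrist"):
    p,d=camera(n); cv2.imwrite(f"pics/{n}0.png",p); print(n,camera_model(n))
E
```

```text
pics
{'time_s': 0.0, 'qpos': array([ 1.12439497e+00,  3.51241166e-01,  1.65245085e+00, -4.26897781e-05,
        1.13914326e+00, -8.45955857e-02]), 'qd': array([ 0.00045991,  0.00026057,  0.0024387 , -0.00120885,  0.00010098,
        0.00058792]), 'joint_efforts': array([-9.01568160e-05, -5.06114280e+01, -2.91406631e+01, -1.31803954e-04,
        4.54680267e-03, -3.71953195e-05]), 'position': array([0.19449776, 0.51405054, 0.20794558]), 'ee_rot': array([-1.62421651,  1.5695531 , -1.9860044 ]), 'ft_force': array([1.12969223, 0.32552736, 0.73167865]), 'torque': array([ 0.02276396, -0.09744823,  0.03175895]), 'gripper_width': 0.08559933643471168}
side {'fx': 474.5724840940178, 'fy': 474.5724840940178, 'cx': 320.41984890290325, 'cy': 239.06429228451512, 'rvec': array([ 2.14984237,  1.62403724, -0.43535621]), 'tvec': array([-0.14317666, -0.48207881,  1.9394134 ])}
top {'fx': 448.1401372006634, 'fy': 448.1401372006634, 'cx': 316.7032919550796, 'cy': 242.06222263384737, 'rvec': array([ 2.16887805, -2.20657312,  0.05793043]), 'tvec': array([-0.00694678,  0.61815487,  1.2598431 ])}
wrist {'fx': 410.0436481201536, 'fy': 410.0436481201536, 'cx': 321.7997814744169, 'cy': 244.85420543059456, 'hand_eye': array([[-5.12185374e-04, -3.03138217e-01,  9.52946462e-01,
        -1.65453665e-01],
       [ 9.99999579e-01, -8.81343636e-04,  2.57114360e-04,
         6.59359995e-04],
       [ 7.61932111e-04,  9.52946192e-01,  3.03138541e-01,
        -7.70245138e-02],
       [ 0.00000000e+00,  0.00000000e+00,  0.00000000e+00,
         1.00000000e+00]])}
```

View pics/top0.png

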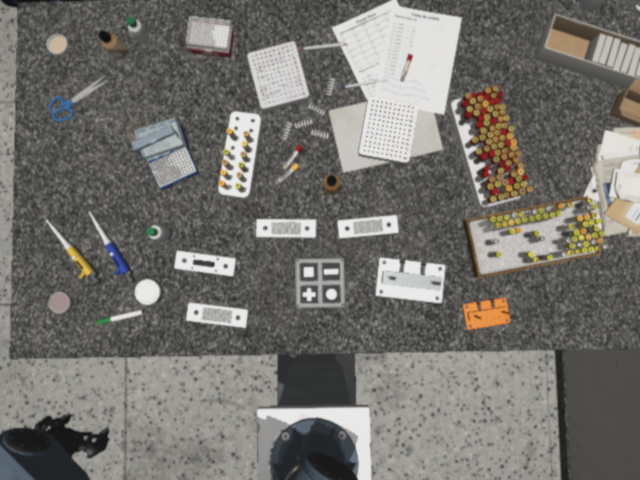

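View pics/side0.png

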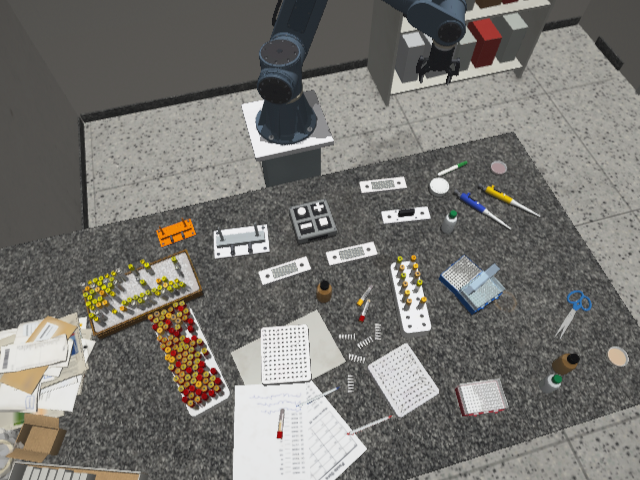

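View pics/wrist0.png

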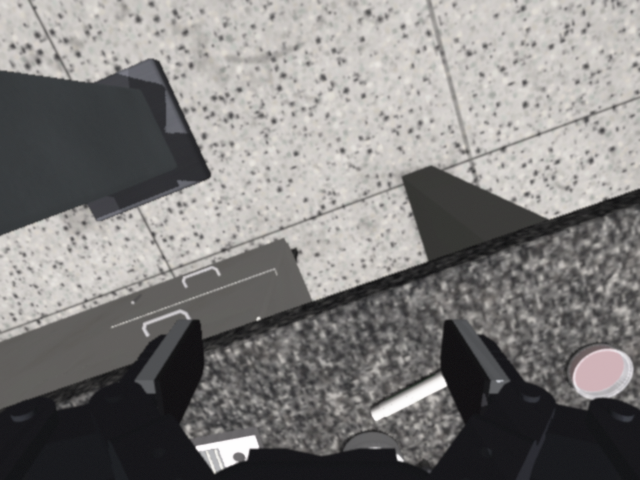

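Top view: cassettes are at (286,228), (368,227) and (217,315), and the end plate at (205,263). The console is at (320,282), with square (308,271), bar (331,271), cross (308,294) and round (332,294). There are two base-shaped things: white or metal at (411,281) and orange at (487,313). The first looks like the metal one, so I'll check it in an enlarged crop.

```bash
cat > h.py <<'E'
import numpy as np, cv2
from cell import *
from scipy.spatial.transform import Rotation as R
def RPY(e): return R.from_euler('xyz',e).as_matrix()
def cam_pose(name,obs=None):
    m=camera_model(name)
    K=np.array([[m['fx'],0,m['cx']],[0,m['fy'],m['cy']],[0,0,1]])
    if 'hand_eye' in m:
        T=np.eye(4);T[:3,:3]=RPY(obs['ee_rot']);T[:3,3]=obs['position']
        C=T@m['hand_eye']; return K,C[:3,:3],C[:3,3]
    Rm=cv2.Rodrigues(np.array(m['rvec']))[0]
    return K,Rm.T,-Rm.T@np.array(m['tvec'])
def pix2plane(P,uv,z):
    K,Rc,t=P; uv=np.atleast_2d(uv).astype(float)
    r=(Rc@np.linalg.inv(K)@np.c_[uv,np.ones(len(uv))].T).T
    return t+r*((z-t[2])/r[:,2])[:,None]
def world2pix(P,X):
    K,Rc,t=P; c=(np.atleast_2d(X)-t)@Rc; c=c@K.T; return c[:,:2]/c[:,2:]
def down(yawy):
    # tool x down, tool y at angle yawy in world xy
    y=np.array([np.cos(yawy),np.sin(yawy),0]); x=np.array([0,0,-1.]); z=np.cross(x,y)
    return np.c_[x,y,z]
def rel(cmdp,cmdR,p,Rt):
    "shift mm and rotvec from commanded pose to target"
    return np.round((cmdR.T@(np.array(p)-cmdp))*1000,1), np.round(R.from_matrix(cmdR.T@Rt).as_rotvec(),4)
def where():
    o=get_obs(); return o['position'],RPY(o['ee_rot']),o
E
python3 - <<'E'
from h import *
p,d=camera('top'); P=cam_pose('top')
cv2.imwrite('pics/crop1.png',cv2.resize(p[200:340,160:520],None,fx=2.2,fy=2.2,interpolation=cv2.INTER_CUBIC))
for n in ('cassette_1','end_plate','cell_base','console','amber_bottle','white_bottle','low_jar','key_square','key_round','key_bar','key_cross'):
    for r in trace('top',n):
        m=r['mask'].astype(np.uint8)
        c,s,a=cv2.minAreaRect(np.argwhere(m)[:,::-1].astype(np.float32))
        z={'cassette_1':.014,'end_plate':.012,'console':.04,'amber_bottle':.09,'white_bottle':.09,'low_jar':.028}.get(n,.054 if 'key' in n else .03)
        print(n,round(r['score'],2),np.round(r['box']),np.round(c,1),np.round(s,1),round(a,1),np.round(pix2plane(P,c,z)[0],3), np.median(d[r['mask']]).round(3))
w,Rw,o=where(); print(w,Rw.round(3))
E
```

```text
cassette_1 0.96 [339. 215. 399. 239.] [366.8 226.4] [18.6 60.4] 84.6 [ 0.661 -0.162  0.014] 1.285
cassette_1 0.92 [252. 218. 316. 239.] [285. 229.] [18. 60.] 90.0 [0.657 0.073 0.014] 1.286
cassette_1 0.68 [190. 304. 244. 327.] [216.8 315.1] [60.  19.3] 6.0 [0.415 0.269 0.014] 1.273
end_plate 0.85 [174. 250. 232. 277.] [204.6 263.9] [60.4 20.4] 8.1 [0.561 0.304 0.012] 1.284
end_plate 0.25 [374. 257. 446. 301.] [409.9 280.3] [66.9 38.4] 6.5 [ 0.505 -0.281  0.012] 1.278
cell_base 0.62 [371. 259. 446. 305.] [409.8 280.3] [66.7 38.4] 6.5 [ 0.505 -0.277  0.03 ] 1.278
cell_base 0.6 [462. 298. 514. 331.] [486.1 313.3] [27.1 45.4] 81.3 [ 0.41  -0.487  0.03 ] 1.274
amber_bottle 0.75 [319. 178. 336. 196.] [330.5 184.5] [19. 17.] 90.0 [ 0.769 -0.058  0.09 ] 1.239
white_bottle 0.65 [146. 229. 170. 242.] [157.5 233. ] [14. 23.] 90.0 [0.646 0.412 0.09 ] 1.232
low_jar 0.61 [133. 280. 162. 304.] [147.5 292. ] [24. 27.] 90.0 [0.485 0.462 0.028] 1.265
key_square 0.65 [306. 268. 314. 276.] [308.5 272. ] [10.  9.] 90.0 [0.533 0.006 0.054] 1.239
key_round 0.25 [325. 268. 338. 275.] [331.  271.5] [ 5. 12.] 90.0 [ 0.534 -0.056  0.054] 1.238
key_bar 0.65 [321. 270. 339. 276.] [330.5 271.5] [ 5. 13.] 90.0 [ 0.534 -0.055  0.054] 1.238
key_cross 0.6 [304. 290. 312. 301.] [308.5 294.5] [8.5 8.5] 45.0 [0.472 0.007 0.054] 1.235
key_cross 0.52 [371. 259. 445. 302.] [410.2 279.9] [67.4 39.6] 6.7 [ 0.507 -0.274  0.054] 1.278
[0.19465621 0.51439825 0.2084983 ] [[ 0.     0.354  0.935]
 [ 0.     0.935 -0.354]
 [-1.     0.     0.   ]]
```

View pics/crop1.png

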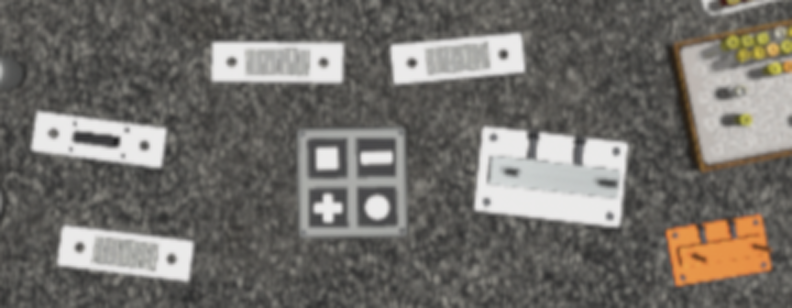

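The item at (411,281) has a grey metal seat and is about 190x110 mm, so it is the metal base. The orange one at (487,313) is smaller, so it is the look-alike. Key layout: square at back left, bar at back right, cross at front left, round at front right.

Next I go above the round key with the gripper shut.

```bash
cat > go.py <<'E'
import sys; from h import *
# go.py x y z alpha_deg
x,y,z,a=map(float,sys.argv[1:5]); w,Rw,o=where()
s,r=rel(w,Rw,[x,y,z],down(np.radians(a)))
print('t',round(o['time_s'],2),'pos',w.round(4),'alpha',np.degrees(np.arctan2(Rw[1,1],Rw[0,1])).round(2),'tilt',Rw[2].round(4),'F',o['ft_force'].round(2),'w',round(o['gripper_width'],4),'q',o['qpos'].round(2))
print('shift',s,'rot',r)
E
python3 go.py 0.472 -0.056 0.15 0
```

```text
t 0.75 pos [0.1947 0.5144 0.2085] alpha 69.27 tilt [-1.  0.  0.] F [ 0.75  0.44 -0.31] w 0.0854 q [ 1.12  0.35  1.65 -0.    1.14 -0.08]
shift [  58.5 -435.3  461.3] rot [ 1.209  0.    -0.   ]
```

Request:
drive_tool(series=[[[-1, 20, -218, 231, 0.605, 0, 0], [-1, 20, -218, 231, 0.605, 0, 0], [-1, 58.5, -435, 461, 1.209, 0, 0], [-1, 58.5, -435, 461, 1.209, 0, 0], [-1, 58.5, -435, 461, 1.209, 0, 0], [-1, 58.5, -435, 461, 1.209, 0, 0], [-1, 58.5, -435, 461, 1.209, 0, 0], [-1, 58.5, -435, 461, 1.209, 0, 0]]])

```text
time_s: 1.42
position: [0.3403, 0.214, 0.1793]
ee_rot: [1.787, 1.57, 0.419]
ft_force: [0.8, 0.9, 0.0]
gripper_width: -0.0
```

```bash
python3 go.py 0.472 -0.056 0.15 0
```

```text
t 1.42 pos [0.3403 0.214  0.1793] alpha 11.64 tilt [-1.e+00  8.e-04 -2.e-04] F [0.79 0.89 0.01] w -0.0 q [ 0.45  0.12  2.04 -0.    0.98  0.24]
shift [ 29.3  74.5 291.1] rot [ 0.2032 -0.0003 -0.0008]
```

Request:
drive_tool(series=[[[-1, 29, 74.5, 291, 0.203, 0, 0], [-1, 29, 74.5, 291, 0.203, 0, 0], [-1, 29, 74.5, 291, 0.203, 0, 0], [-1, 29, 74.5, 291, 0.203, 0, 0], [-1, 29, 74.5, 291, 0.203, 0, 0], [-1, 29, 74.5, 291, 0.203, 0, 0], [-1, 29, 74.5, 291, 0.203, 0, 0], [-1, 29, 74.5, 291, 0.203, 0, 0]]])

```text
time_s: 2.08
position: [0.475, -0.0578, 0.1499]
ee_rot: [0.918, 1.569, -0.65]
ft_force: [-0.3, 1.4, -0.2]
gripper_width: -0.0001
```

```bash
python3 go.py 0.472 -0.056 0.15 0
python3 - <<'E'
from h import *
w,Rw,o=where(); p,d=camera('wrist'); P=cam_pose('wrist',o)
K=[[.472,-.056,.054],[.472,.006,.054],[.533,.006,.054],[.534,-.056,.054]]
q=world2pix(P,K); print(q.round())
for a in q: cv2.circle(p,tuple(int(v) for v in a),3,(0,0,255),-1)
cv2.imwrite('pics/w1.png',p)
E
```

```text
t 2.08 pos [ 0.475  -0.0578  0.1499] alpha 0.17 tilt [-1.      0.0013  0.001 ] F [-0.28  1.35 -0.15] w -0.0001 q [-0.22  0.3   1.89 -0.    0.95 -0.22]
shift [-0.1 -3.  -1.8] rot [ 0.003   0.001  -0.0013]
[[316. 235.]
 [316. 139.]
 [414. 139.]
 [409. 235.]]
```

View pics/w1.png

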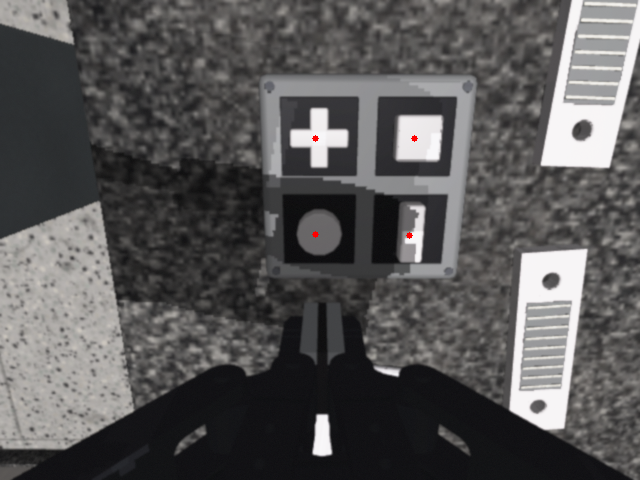

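Request:
drive_tool(series=[[[-1, 40, -1, -3, 0.003, 0, 0], [-1, 80, -1, -3, 0.003, 0, 0], [-1, 90, -1, -3, 0.003, 0, 0], [-1, 90, -1, -3, 0.003, 0, 0], [-1, 96, -1, -3, 0.003, 0, 0], [-1, 100, -1, -3, 0.003, 0, 0], [-1, 102, -1, -3, 0.003, 0, 0], [-1, 102, -1, -3, 0.003, 0, 0]]])

```text
time_s: 2.8
position: [0.4725, -0.0504, 0.0489]
ee_rot: [1.356, 1.569, -0.212]
ft_force: [0.1, 0.3, -1.0]
gripper_width: -0.0001
```

```bash
python3 go.py 0.474 -0.055 0.07 0
```

```text
t 2.8 pos [ 0.4725 -0.0504  0.0489] alpha 0.18 tilt [-1.0e+00  1.3e-03  3.0e-04] F [ 0.11  0.32 -0.95] w -0.0001 q [-0.2   0.46  1.97 -0.    0.71 -0.21]
shift [-21.1   1.5   4.6] rot [ 0.0032  0.0003 -0.0013]
```

Run:
```python
from h import *
p,d=camera('wrist'); cv2.imwrite('pics/w2.png',p[150:480])
for i in range(3): print(get_obs()['ft_force'].round(2), get_obs()['position'].round(4)); camera('wrist')
```

```text
[ 0.7   0.44 -0.49] [ 0.4725 -0.0504  0.0489]
[-0.13  1.04  0.8 ] [ 0.4725 -0.0504  0.0489]
[-0.47 -0.2  -0.23] [ 0.4724 -0.0505  0.0488]
```

View pics/w2.png

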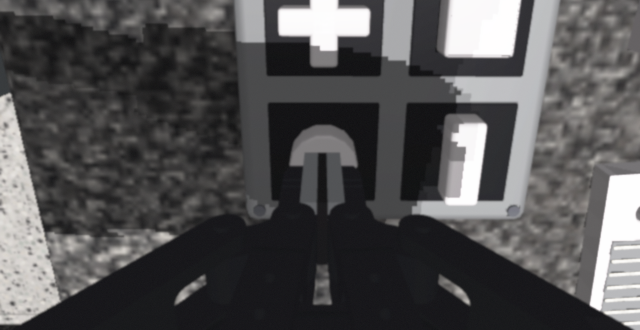

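Request:
drive_tool(series=[[[-1, 1, 1, 3, 0, 0, 0], [-1, 2, 1, 3, 0, 0, 0], [-1, 3, 1, 3, 0, 0, 0], [-1, 3, 1, 3, 0, 0, 0], [-1, 3, 1, 3, 0, 0, 0]]])

```text
time_s: 3.42
position: [0.473, -0.0534, 0.0451]
ee_rot: [-1.767, 1.571, 2.949]
ft_force: [0.1, 0.6, 0.3]
gripper_width: 0.0002
```

Run:
```python
from h import *
for i in range(4): print(get_obs()['ft_force'].round(2), get_obs()['position'].round(4)); p,d=camera('wrist')
cv2.imwrite('pics/w3.png',p[150:480])
```

```text
[0.09 0.56 0.26] [ 0.473  -0.0534  0.0451]
[ 0.61 -0.71  0.46] [ 0.473  -0.0534  0.0451]
[0.53 0.15 0.02] [ 0.4731 -0.0534  0.0452]
[-1.19  0.93 -0.01] [ 0.4731 -0.0534  0.0452]
```

View pics/w3.png

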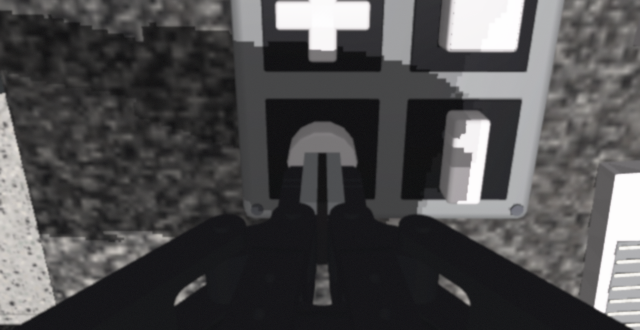

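Run:
```python
from h import *
w,Rw,o=where(); p,d=camera('wrist'); P=cam_pose('wrist',o); K,Rc,t=P
def pt(u,v): 
    z=d[v,u]; return (t+Rc@(np.linalg.inv(K)@[u,v,1]*z)).round(4)
for u,v in [(322,285),(300,295),(345,290),(313,305),(331,305),(322,330),(480,180),(385,260),(270,225),(550,330)]: print(u,v,pt(u,v),d[v,u])
```

```text
322 285 [ 0.4738 -0.0428  0.0534] 0.17026189
300 295 [ 0.4647 -0.0466  0.0551] 0.16977076
345 290 [ 0.4834 -0.045   0.0537] 0.17067441
313 305 [ 0.4705 -0.0419  0.0742] 0.1501248
331 305 [ 0.4771 -0.0416  0.0747] 0.14960572
322 330 [ 0.4738 -0.0414  0.0934] 0.13168389
480 180 [0.5341 0.0009 0.0539] 0.156615
385 260 [ 0.5018 -0.0368  0.0392] 0.18197046
270 225 [ 0.4515 -0.0206  0.0403] 0.17599028
550 330 [ 0.6049 -0.0929  0.0012] 0.23532468
```

Run:
```python
from h import *
w,Rw,o=where(); p,d=camera('wrist'); P=cam_pose('wrist',o); K,Rc,t=P
print(w)
def pt(u,v): 
    z=d[v,u]; return (t+Rc@(np.linalg.inv(K)@[u,v,1]*z)).round(4)
for v in range(270,350,4): print(v,pt(313,v),p[v,313], pt(322,v),p[v,322])
print(world2pix(P,[[.473,-.0534+.011,.0451],[.473,-.0534+.011,.0541],[.473,-.0534,.0451]]))
s,ds=camera('side'); Ps=cam_pose('side'); u,v=world2pix(Ps,[w])[0].astype(int); print(u,v)
cv2.imwrite('pics/s1.png',cv2.resize(s[v-60:v+60,u-80:u+80],None,fx=5,fy=5,interpolation=cv2.INTER_CUBIC))
```

```text
[ 0.47309896 -0.05338569  0.04522244]
270 [ 0.4699 -0.0404  0.0426] [22 20 21] [ 0.4738 -0.0408  0.0413] [30 28 29]
274 [ 0.4699 -0.0411  0.0455] [98 96 99] [ 0.4738 -0.0409  0.046 ] [ 98  97 100]
278 [ 0.47   -0.0411  0.05  ] [100  98 101] [ 0.4738 -0.0409  0.0506] [100  99 101]
282 [ 0.4701 -0.042   0.0522] [107 106 108] [ 0.4738 -0.0414  0.0537] [111 110 113]
286 [ 0.4701 -0.0431  0.0539] [123 121 124] [ 0.4738 -0.0429  0.0544] [121 120 123]
290 [ 0.4701 -0.0452  0.0533] [119 119 121] [ 0.4738 -0.0454  0.0527] [120 120 122]
294 [ 0.4701 -0.0469  0.0535] [120 119 122] [ 0.4738 -0.0471  0.0531] [120 119 121]
298 [ 0.47   -0.0489  0.0531] [119 119 121] [ 0.4738 -0.0481  0.0548] [120 119 121]
302 [ 0.4704 -0.0418  0.0718] [101  99 100] [ 0.4738 -0.0419  0.0717] [84 83 85]
306 [ 0.4705 -0.0419  0.0751] [81 79 78] [ 0.4738 -0.0416  0.0756] [22 20 21]
310 [ 0.4706 -0.0413  0.0794] [82 79 79] [ 0.4738 -0.0421  0.0779] [21 20 21]
314 [ 0.4706 -0.0421  0.0808] [81 79 78] [ 0.4738 -0.0415  0.082 ] [19 19 19]
318 [ 0.4707 -0.042   0.0841] [82 80 79] [ 0.4738 -0.0418  0.0844] [20 18 19]
322 [ 0.4707 -0.0417  0.0874] [81 79 77] [ 0.4738 -0.0419  0.0871] [20 19 19]
326 [ 0.4708 -0.042   0.0897] [81 79 78] [ 0.4738 -0.0419  0.0898] [22 20 21]
330 [ 0.4708 -0.0421  0.0921] [82 79 78] [ 0.4738 -0.0415  0.0931] [19 19 19]
334 [ 0.4709 -0.0414  0.0959] [82 79 78] [ 0.4738 -0.0418  0.0951] [21 21 22]
338 [ 0.471  -0.0417  0.0978] [82 79 78] [ 0.4738 -0.0418  0.0976] [20 20 20]
342 [ 0.471  -0.0416  0.1004] [82 80 78] [ 0.4737 -0.0413  0.1008] [18 18 18]
346 [ 0.4711 -0.0414  0.1029] [82 80 79] [ 0.4737 -0.0418  0.1022] [21 19 20]
[[320.09842806 276.45471807]
 [320.03161201 284.63691149]
 [320.07279692 299.58012999]]
301 211
```

View pics/s1.png

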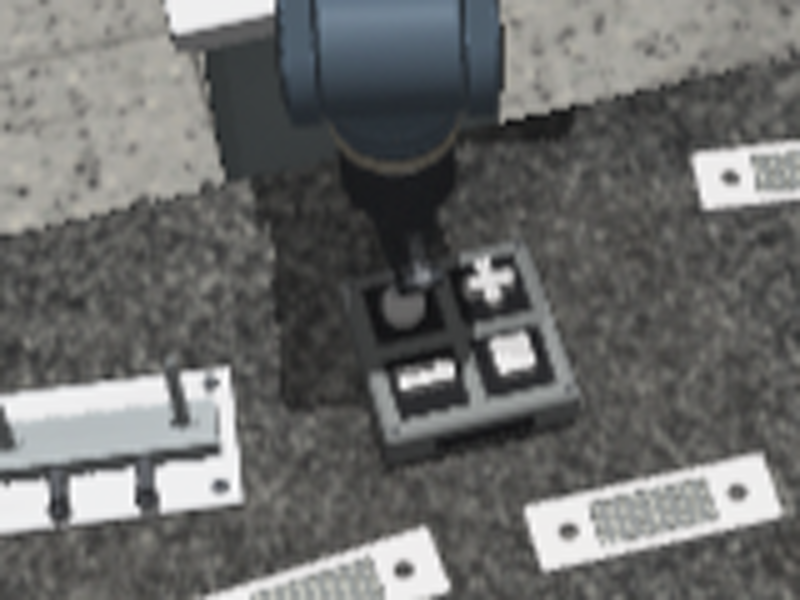

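Request:
drive_tool(series=[[[-1, 2, 0, 0, 0, 0, 0], [-1, 4, 0, 0, 0, 0, 0], [-1, 5, 0, 0, 0, 0, 0], [-1, 5, 0, 0, 0, 0, 0]]])

```text
time_s: 4.1
position: [0.4729, -0.0534, 0.0399]
ee_rot: [-1.79, 1.57, 2.925]
ft_force: [-0.0, 0.2, 0.0]
gripper_width: 0.0002
```

Run:
```python
from h import *
for i in range(3): print(get_obs()['ft_force'].round(2), get_obs()['position'].round(4)); p,d=camera('wrist')
cv2.imwrite('pics/w4.png',cv2.resize(p[230:400,220:430],None,fx=3.5,fy=3.5))
```

```text
[-0.04  0.22  0.04] [ 0.4729 -0.0534  0.0399]
[0.65 0.09 0.18] [ 0.473  -0.0534  0.04  ]
[ 0.66 -0.51  0.03] [ 0.473  -0.0534  0.0401]
```

View pics/w4.png

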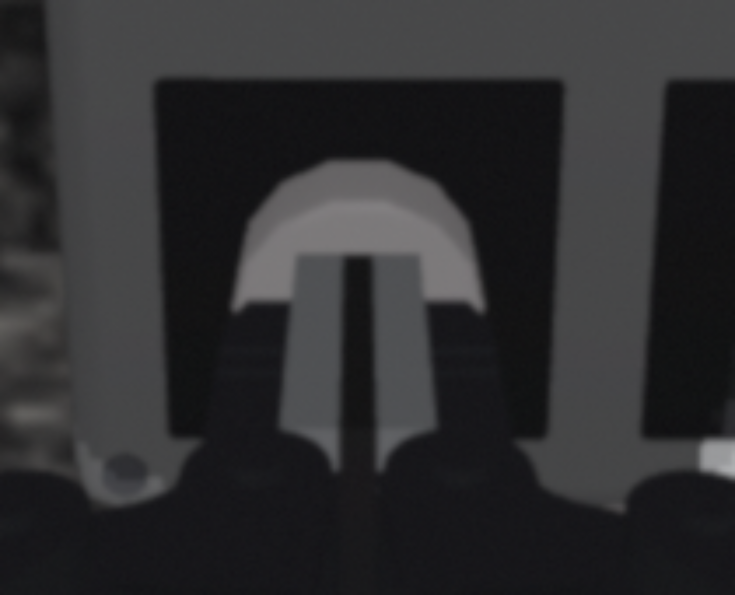

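Request:
drive_tool(series=[[[-1, 2, 0, 0, 0, 0, 0], [-1, 4, 0, 0, 0, 0, 0], [-1, 6, 0, 0, 0, 0, 0], [-1, 6, 0, 0, 0, 0, 0]]])

```text
time_s: 4.58
position: [0.4728, -0.0533, 0.0338]
ee_rot: [-1.744, 1.57, 2.971]
ft_force: [-0.0, 0.4, 0.4]
gripper_width: 0.0001
```

Run:
```python
from h import *
for i in range(3): print(get_obs()['ft_force'].round(2), get_obs()['position'].round(4)); p,d=camera('wrist')
cv2.imwrite('pics/w5.png',cv2.resize(p[230:400,220:430],None,fx=3.5,fy=3.5))
```

```text
[-0.01  0.39  0.37] [ 0.4728 -0.0533  0.0338]
[-0.08 -1.02 -0.17] [ 0.4729 -0.0534  0.0339]
[-0.11  0.34  0.72] [ 0.473  -0.0534  0.0341]
```

View pics/w5.png

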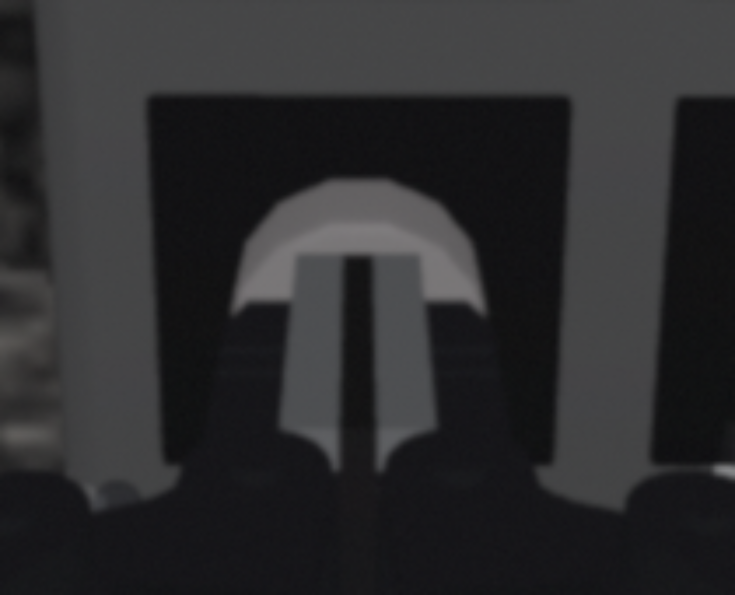

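Request:
drive_tool(series=[[[-1, 2, 0, 0, 0, 0, 0], [-1, 4, 0, 0, 0, 0, 0], [-1, 6, 0, 0, 0, 0, 0], [-1, 7, 0, 0, 0, 0, 0], [-1, 7, 0, 0, 0, 0, 0]]])

```text
time_s: 5.15
position: [0.4732, -0.0534, 0.0271]
ee_rot: [1.332, 1.571, -0.236]
ft_force: [-0.6, 0.8, 3.2]
gripper_width: -0.0002
```

Run:
```python
from h import *
for i in range(3): print(get_obs()['ft_force'].round(2), get_obs()['position'].round(4)); p,d=camera('wrist')
```

```text
[-0.62  0.83  3.2 ] [ 0.4732 -0.0534  0.0271]
[1.26 0.22 3.37] [ 0.4733 -0.0534  0.0272]
[0.65 0.15 4.02] [ 0.4732 -0.0534  0.0273]
```

Request:
drive_tool(series=[[[-1, 1, 0, 0, 0, 0, 0], [-1, 2, 0, 0, 0, 0, 0], [-1, 3, 0, 0, 0, 0, 0], [-1, 3, 0, 0, 0, 0, 0], [-1, 3, 0, 0, 0, 0, 0]]])

```text
time_s: 5.72
position: [0.4734, -0.0534, 0.025]
ee_rot: [1.34, 1.57, -0.227]
ft_force: [-3.3, 1.4, 16.9]
gripper_width: -0.0
```

Run:
```python
from h import *
for i in range(3): print(get_obs()['ft_force'].round(2), get_obs()['position'].round(4)); p,d=camera('wrist')
```

```text
[-3.34  1.35 16.89] [ 0.4734 -0.0534  0.025 ]
[-4.1   1.19 17.9 ] [ 0.4734 -0.0534  0.025 ]
[-3.26  0.95 18.13] [ 0.4734 -0.0535  0.025 ]
```

Request:
drive_tool(series=[[[-1, -30, 0, 0, 0, 0, 0], [-1, -35, 0, 0, 0, 0, 0], [-1, -35, 31, -30, 0, 0, 0], [-1, -35, 62, -60, 0, 0, 0], [-1, -35, 62, -60, 0, 0, 0], [-1, -35, 62, -60, 0, 0, 0], [-1, -35, 62, -60, 0, 0, 0]]])

```text
time_s: 6.45
position: [0.534, 0.0068, 0.0585]
ee_rot: [-1.558, 1.569, -3.125]
ft_force: [0.0, -0.5, 0.9]
gripper_width: 0.0001
```

Run:
```python
from h import *
w,Rw,o=where(); print(w, o['ft_force'].round(2)); p,d=camera('wrist')
cv2.imwrite('pics/w6.png',p)
```

```text
[0.53396328 0.00676774 0.05850859] [ 0.03 -0.54  0.93]
```

View pics/w6.png

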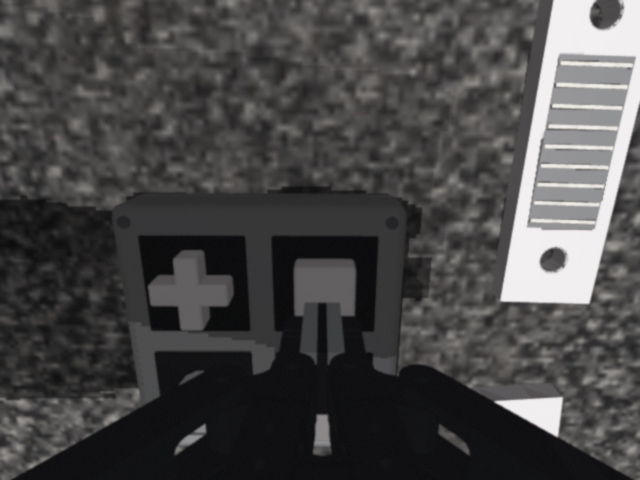

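The tips are centred over the square key, so I press it down.

Request:
drive_tool(series=[[[-1, 20, 0, 0, 0, 0, 0], [-1, 26, 0, 0, 0, 0, 0], [-1, 29, 0, 0, 0, 0, 0], [-1, 32, 0, 0, 0, 0, 0], [-1, 34.5, 0, 0, 0, 0, 0], [-1, 34.5, 0, 0, 0, 0, 0], [-1, 34.5, 0, 0, 0, 0, 0]]])

```text
time_s: 7.08
position: [0.5348, 0.0065, 0.0253]
ee_rot: [-0.483, 1.57, -2.05]
ft_force: [-3.8, -1.1, 4.7]
gripper_width: 0.0
```

Request:
drive_tool(series=[[[-1, 1, 0, 0, 0, 0, 0], [-1, 1.5, 0, 0, 0, 0, 0], [-1, 1.5, 0, 0, 0, 0, 0]]])

```text
time_s: 7.33
position: [0.5349, 0.0065, 0.0249]
ee_rot: [0.516, 1.57, -1.052]
ft_force: [-8.4, -1.5, 21.8]
gripper_width: 0.0002
```

```bash
python3 go.py 0.505 -0.33 0.25 0
```

```text
t 7.33 pos [0.5349 0.0065 0.0249] alpha 0.17 tilt [-1.e+00  2.e-04  3.e-04] F [-8.39 -1.47 21.82] w 0.0002 q [-0.07  0.59  1.82 -0.    0.73 -0.08]
shift [-225.   -30.9  336.5] rot [ 0.003   0.0003 -0.0002]
```

Request:
drive_tool(series=[[[-1, -40, 0, 0, 0, 0, 0], [-1, -80, 0, 0, 0, 0, 0], [1, -115, -5, 40, 0.003, 0, 0], [1, -140, -10, 80, 0.003, 0, 0], [1, -165, -15, 120, 0.003, 0, 0], [1, -185, -20, 160, 0.003, 0, 0], [1, -205, -25, 200, 0.003, 0, 0], [1, -215, -28, 240, 0.003, 0, 0]]])

```text
time_s: 8.0
position: [0.5098, -0.2079, 0.231]
ee_rot: [1.151, 1.568, -0.42]
ft_force: [0.9, 0.3, -0.2]
gripper_width: 0.072
```

```bash
python3 go.py 0.505 -0.33 0.25 0
```

```text
t 8.0 pos [ 0.5098 -0.2079  0.231 ] alpha 0.01 tilt [-1.      0.0024  0.0011] F [ 0.86  0.33 -0.15] w 0.072 q [-0.47  0.33  1.63  0.    1.19 -0.47]
shift [-18.9  -4.8 122.1] rot [ 0.0002  0.0011 -0.0024]
```

Request:
drive_tool(series=[[[1, -10, -3, 40, 0, 0, 0], [1, -15, -4, 80, 0, 0, 0], [1, -15, -4, 105, 0, 0, 0], [1, -15, -4, 105, 0, 0, 0], [1, -15, -4, 105, 0, 0, 0], [1, -15, -4, 105, 0, 0, 0], [1, -15, -4, 105, 0, 0, 0]]])

```text
time_s: 8.58
position: [0.5062, -0.3102, 0.2437]
ee_rot: [2.87, 1.571, 1.3]
ft_force: [0.6, 0.6, 0.5]
gripper_width: 0.0852
```

Run:
```python
from h import *
w,Rw,o=where(); print(w, o['qd'].round(3)); p,d=camera('wrist'); np.savez('b.npz',p=p,d=d,w=w,Rw=Rw,rpy=o['ee_rot'])
cv2.imwrite('pics/w7.png',p)
```

```text
[ 0.50621961 -0.31020113  0.24366761] [ 0.008 -0.001 -0.    -0.    -0.001 -0.   ]
```

View pics/w7.png

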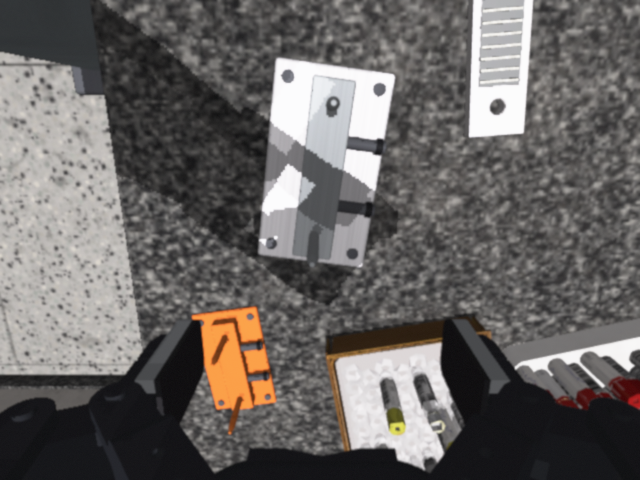

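Run:
```python
import numpy as np,cv2
p=np.load('b.npz')['p']
cv2.imwrite('pics/w8.png',cv2.resize(p[45:165,255:415],None,fx=5,fy=5,interpolation=cv2.INTER_CUBIC))
cv2.imwrite('pics/w9.png',cv2.resize(p[165:285,240:400],None,fx=5,fy=5,interpolation=cv2.INTER_CUBIC))
```

```text
(no output)
```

View pics/w8.png

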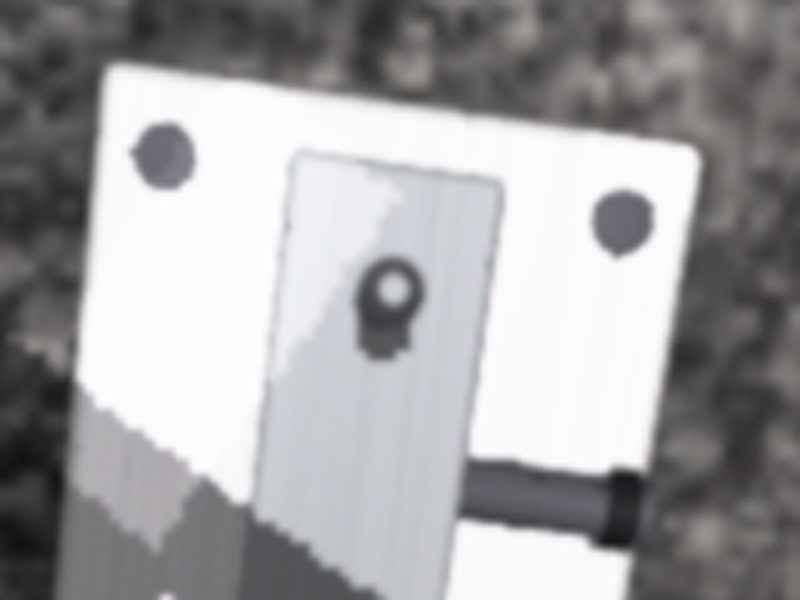

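View pics/w9.png

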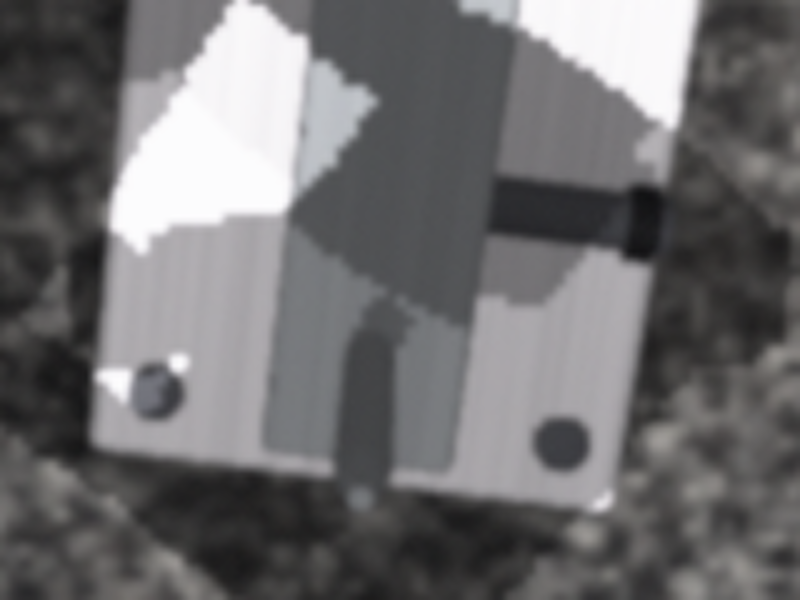

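```bash
cat > fitbase.py <<'E'
from h import *
from scipy.optimize import least_squares
b=np.load('b.npz'); P=cam_pose('wrist',dict(position=b['w'],ee_rot=b['rpy']))
# local pts (x,y,z): image up = +y world, right=+x
L=np.array([[-.019,.083,.03],[.019,.083,.03],[-.019,-.083,.03],[.019,-.083,.03],
[-.055,.095,.008],[.055,.095,.008],[-.055,-.095,.008],[.055,-.095,.008],[0,.06,.11],[0,-.06,.11]])
uv=np.array([[314,75.4],[355.4,82],[293,255],[329.4,259],[276,58],[394.6,74.6],[258.4,254.4],[362.4,266.6],[333.8,103],[312,264.6]])
def f(v,full=False):
    c,s=np.cos(v[2]),np.sin(v[2]); X=np.c_[v[0]+c*L[:,0]-s*L[:,1],v[1]+s*L[:,0]+c*L[:,1],L[:,2]+v[3]]
    return (world2pix(P,X)-uv).ravel()
r=least_squares(f,[.5,-.28,-.1,0],loss='soft_l1',f_scale=1.); print(r.x.round(4),np.degrees(r.x[2])); print(f(r.x).reshape(-1,2).round(1))
E
python3 fitbase.py
```

```text
[ 0.5075 -0.2844 -0.1296 -0.0049] -7.4270309626999405
[[-1.1  0. ]
 [ 0.8 -0.5]
 [-0.7 -0.3]
 [ 1.   0.3]
 [-0.3 -0. ]
 [ 0.4  0.3]
 [-0.1 -0. ]
 [-0.3  0.5]
 [-0.2  0.8]
 [ 0.6 -1.4]]
```

Run:
```python
exec(open('fitbase.py').read())
r=least_squares(lambda v:f(np.r_[v,0]),[.5,-.28,-.1],loss='soft_l1'); print(r.x.round(4)); 
p,d=camera('top'); PT=cam_pose('top'); 
v=[.5075,-.2844,-.1296]; c,s=np.cos(v[2]),np.sin(v[2]); X=np.c_[v[0]+c*L[:,0]-s*L[:,1],v[1]+s*L[:,0]+c*L[:,1],L[:,2]]
q=world2pix(PT,X)
big=cv2.resize(p[240:320,360:460],None,fx=8,fy=8,interpolation=cv2.INTER_CUBIC)
for a in q: cv2.circle(big,tuple(int(t) for t in (a-[360,240]+.5)*8-.5),4,(0,0,255),1)
cv2.imwrite('pics/t2.png',big)
```

```text
[ 0.5075 -0.2844 -0.1296 -0.0049] -7.4270309626999405
[[-1.1  0. ]
 [ 0.8 -0.5]
 [-0.7 -0.3]
 [ 1.   0.3]
 [-0.3 -0. ]
 [ 0.4  0.3]
 [-0.1 -0. ]
 [-0.3  0.5]
 [-0.2  0.8]
 [ 0.6 -1.4]]
[ 0.5075 -0.2841 -0.1309]
```

View pics/t2.png

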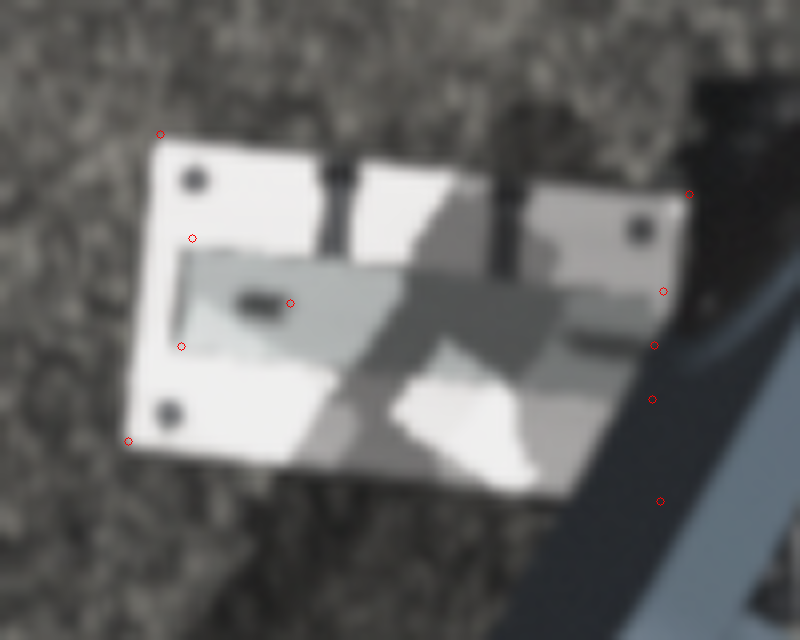

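Run:
```python
from h import *
b=np.load('b.npz'); d=b['d']; p=b['p']; m=camera_model('wrist'); H=m['hand_eye']
K=np.array([[m['fx'],0,m['cx']],[0,m['fy'],m['cy']],[0,0,1]])
def pt(u,v): return (H@np.r_[np.linalg.inv(K)@[u,v,1]*d[v,u],1])[:3].round(4)*1000
for u in (160,175,190,196,450,460,480):
  for v in range(314,400,8): print(u,v,pt(u,v),p[v,u], end=' | ')
  print()
cv2.imwrite('pics/w10.png',cv2.resize(p[300:480,80:560],None,fx=1.6,fy=1.6))
```

```text
160 314 [ 243.8 -178.2  131.9] [102 104 106] | 160 322 [ 244.  -179.4  141.9] [73 74 75] | 160 330 [ 244.  -180.6  151.9] [115 118 120] | 160 338 [-45.1 -53.   -7.4] [22 19 19] | 160 346 [-57.  -48.  -11.6] [77 74 73] | 160 354 [-60.2 -47.  -10.9] [86 84 82] | 160 362 [-65.5 -44.9 -11.7] [84 82 81] | 160 370 [-70.  -43.1 -12.2] [45 43 43] | 160 378 [-72.9 -42.1 -11.7] [18 17 17] | 160 386 [-73.6 -42.1  -9.7] [22 21 20] | 160 394 [-73.6 -42.3  -7.3] [24 22 22] | 
175 314 [ 245.2 -162.1  132.7] [102 104 106] | 175 322 [-41.6 -48.8 -11.4] [75 73 74] | 175 330 [-47.1 -47.  -11.4] [85 83 82] | 175 338 [-52.2 -45.2 -11.5] [85 83 82] | 175 346 [-56.8 -43.6 -11.5] [54 52 52] | 175 354 [-60.6 -42.4 -11.1] [18 18 17] | 175 362 [-62.3 -42.   -9.6] [17 16 17] | 175 370 [-63.5 -41.7  -7.7] [19 16 18] | 175 378 [-63.7 -42.   -5.1] [16 15 16] | 175 386 [-63.  -42.6  -1.9] [16 15 16] | 175 394 [-64.6 -42.2  -0.3] [17 16 17] | 
190 314 [ 244.3 -145.2  132.2] [72 72 75] | 190 322 [-42.2 -43.6 -11.7] [59 57 57] | 190 330 [-45.9 -42.5 -10.8] [19 18 19] | 190 338 [-47.  -42.4  -8.4] [17 16 16] | 190 346 
[... 1398 characters left out ...]
460 354 [-54.7  43.4  -7.3] [16 14 15] | 460 362 [-55.8  43.3  -5.2] [17 15 16] | 460 370 [-56.7  43.2  -2.9] [15 13 15] | 460 378 [-57.2  43.3  -0.4] [17 14 16] | 460 386 [-57.2  43.6   2.6] [16 15 18] | 460 394 [-59.5  43.    3.7] [16 14 17] | 
480 314 [243.8 175.8 132.3] [93 94 96] | 480 322 [243.2 176.7 141.9] [ 95  97 101] | 480 330 [207.1 162.2 131.6] [21 35 48] | 480 338 [-46.   52.8  -7.7] [53 51 51] | 480 346 [-57.1  48.2 -11.5] [76 73 73] | 480 354 [-62.5  46.1 -12.3] [76 74 73] | 480 362 [-65.7  45.  -11.7] [69 67 66] | 480 370 [-69.1  43.8 -11.5] [18 18 18] | 480 378 [-71.3  43.1 -10.5] [18 15 17] | 480 386 [-71.   43.5  -7.7] [17 15 17] | 480 394 [-71.1  43.8  -5.2] [17 15 16] |
```

View pics/w10.png

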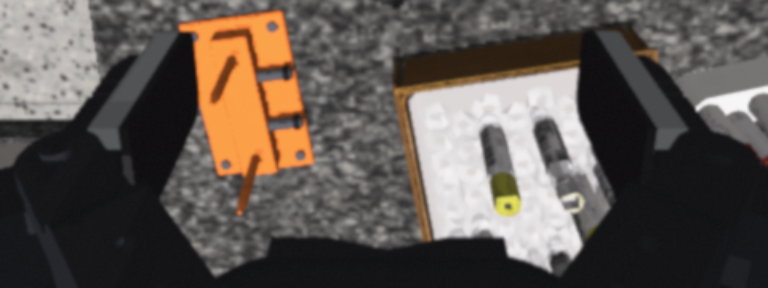

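```bash
python3 go.py 0.657 0.043 0.244 0
```

```text
t 8.68 pos [ 0.5063 -0.3102  0.2437] alpha 0.07 tilt [-1.e+00  1.e-04  0.e+00] F [-0.11  0.33 -0.97] w 0.0854 q [-0.63  0.4   1.49  0.    1.25 -0.63]
shift [-3.000e-01  1.511e+02 -3.530e+02] rot [ 0.0012  0.     -0.0001]
```

Request:
drive_tool(series=[[[1, 0, 15, -40, 0, 0, 0], [1, 0, 30, -80, 0, 0, 0], [1, 0, 47, -118, 0, 0, 0], [1, 0, 64, -156, 0, 0, 0], [1, 0, 81, -194, 0, 0, 0], [1, 0, 98, -232, 0, 0, 0], [1, 0, 115, -270, 0, 0, 0], [1, 0, 133, -308, 0, 0, 0]]])

```text
time_s: 9.35
position: [0.6384, -0.0023, 0.2439]
ee_rot: [1.617, 1.57, 0.048]
ft_force: [0.7, -0.9, -0.9]
gripper_width: 0.0856
```

Request:
drive_tool(series=[[[1, 0, 18, -45, 0, 0, 0], [1, 0, 18, -45, 0, 0, 0], [1, 0, 18, -45, 0, 0, 0], [1, 0, 18, -45, 0, 0, 0], [1, 0, 18, -45, 0, 0, 0], [1, 0, 18, -45, 0, 0, 0]]])

```text
time_s: 9.85
position: [0.6558, 0.0384, 0.2438]
ee_rot: [0.244, 1.571, -1.328]
ft_force: [-0.3, 0.4, 0.6]
gripper_width: 0.0853
```

Run:
```python
from h import *
w,Rw,o=where(); print(o['time_s'],w,o['ee_rot'], o['qd'].round(3)); p,d=camera('wrist'); 
cv2.imwrite('pics/w11.png',p)
np.savez('c2.npz',p=p,d=d,w=w,rpy=o['ee_rot'])
```

```text
9.85 [0.65579544 0.03843906 0.24377503] [ 0.24377807  1.57061521 -1.32846679] [-0.001  0.001 -0.002  0.001  0.     0.003]
```

View pics/w11.png

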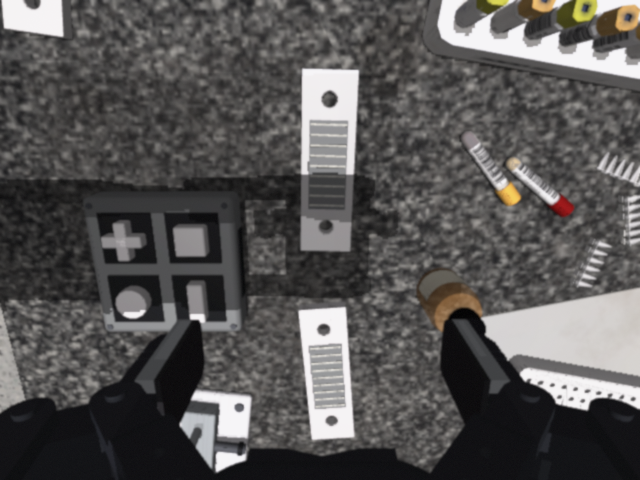

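```bash
cat > cas.py <<'E'
from h import *
from scipy.optimize import least_squares
def model(v,h=.014):
    L=np.array([[-.025,.085],[.025,.085],[.025,-.085],[-.025,-.085],[0,.06],[0,-.06]])
    c,s=np.cos(v[2]),np.sin(v[2]); return np.c_[v[0]+c*L[:,0]-s*L[:,1],v[1]+s*L[:,0]+c*L[:,1],np.full(6,h)]
def fit_mask(P,mask,h=.014):
    # project mask contour on plane z=h, rectangle
    cs,_=cv2.findContours(mask.astype(np.uint8),cv2.RETR_EXTERNAL,cv2.CHAIN_APPROX_NONE)
    c=max(cs,key=cv2.contourArea)[:,0]; X=pix2plane(P,c,h)[:,:2]
    (cx,cy),(a,b),ang=cv2.minAreaRect((X*1000).astype(np.float32))
    if a>b: ang+=90; a,b=b,a
    y=np.radians(ang); y=(y+np.pi/2)%np.pi-np.pi/2
    return np.array([cx/1000,cy/1000,y]),(a,b)
def refine(P,p,v,h=.014):
    """edge fit: sample normals at the top-face outline, take max gradient; plus holes by dark centroid"""
    g=cv2.GaussianBlur(cv2.cvtColor(p,cv2.COLOR_BGR2GRAY),(0,0),.8).astype(np.float32)
    for it in range(4):
        X=model(v,h); C=X[:4]; prs=[];
        for i in range(4):
            A,B=C[i],C[(i+1)%4]; n=(C[i]-C[(i+3)%4]); n=n/np.linalg.norm(n)
            for t in np.linspace(.08,.92,25):
                q=A+(B-A)*t; offs=np.arange(-.006,.0061,.0004); pts=q+offs[:,None]*n
                uv=world2pix(P,pts).astype(np.float32); val=cv2.remap(g,uv[:,0],uv[:,1],cv2.INTER_LINEAR).ravel()
                gr=np.gradient(val); k=np.argmin(gr)   # bright inside -> dark outside going outward
                if 0<k<len(gr)-1 and gr[k]<-4: prs.append((q[:2],n[:2],offs[k],i))
        dv=[]
        def f(u):
            c,s=np.cos(u[2]),np.sin(u[2]); r=[]
            for q,n,o,i in prs:
                e=q-v[:2]; qq=np.array([c*e[0]-s*e[1],s*e[0]+c*e[1]])+u[:2]-e*0
                r.append((n@(qq-e) - o)*1000)
            return r
        s=least_squares(f,[0,0,0],loss='soft_l1',f_scale=.7); v=v+s.x
    return v,len(prs),np.median(np.abs(s.fun)),[np.round(np.median([o*1000 for q,n,o,i in prs if i==k]),2) for k in range(4)]
def holes(P,p,v,h=.014):
    g=cv2.cvtColor(p,cv2.COLOR_BGR2GRAY); out=[]
    for X in model(v,h)[4:]:
        # dark blob inside 22mm window
        xs=np.linspace(-.011,.011,67); gx,gy=np.meshgrid(xs,xs); pts=np.c_[X[0]+gx.ravel(),X[1]+gy.ravel(),np.full(gx.size,h)]
        uv=world2pix(P,pts).astype(np.float32); val=cv2.remap(g,uv[:,0].reshape(67,67),uv[:,1].reshape(67,67),cv2.INTER_LINEAR)
        th,_=cv2.threshold(val,0,255,cv2.THRESH_OTSU); m=(val<th).astype(np.uint8)
        n,lab,st,ce=cv2.connectedComponentsWithStats(m); k=1+np.argmax(st[1:,4]) if n>1 else 0
        (cx,cy),r=cv2.minEnclosingCircle(np.argwhere(lab==k)[:,::-1].astype(np.float32))
        out.append((pts[0,:2]+np.array([cx,cy])*(.022/66),round(r*22/66*2,1)))
    return out
def overlay(P,p,v,name,h=.014,k=3):
    q=world2pix(P,model(v,h)); lo=np.maximum(q.min(0).astype(int)-25,0); hi=q.max(0).astype(int)+25
    big=cv2.resize(p[lo[1]:hi[1],lo[0]:hi[0]],None,fx=k,fy=k,interpolation=cv2.INTER_CUBIC)
    for a in q: cv2.circle(big,tuple(int(t) for t in (a-lo+.5)*k-.5),4,(0,0,255),1)
    cv2.imwrite(name,big)
E
python3 - <<'E'
from cas import *
b=np.load('c2.npz'); P=cam_pose('wrist',dict(position=b['w'],ee_rot=b['rpy'])); p=b['p']
for r in trace('wrist','cassette_1'):
    v,s=fit_mask(P,r['mask']); print(r['score'],np.round(r['box']),v.round(4),np.round(s,1))
    if 240<r['box'][2] and r['box'][1]<120 and r['box'][0]>200:
        v,n,e,md=refine(P,p,v); print(v.round(4),n,e,md); overlay(P,p,v,'pics/o1.png'); print(holes(P,p,v))
E
```

```text
0.9 [299. 300. 351. 438.] [ 0.662  -0.1611  0.08  ] [ 51.  176.5]
0.8 [300.  70. 356. 253.] [ 0.6617  0.0704 -0.0276] [ 50.  169.9]
[ 0.662   0.07   -0.0267] 100 0.3931445896467236 [np.float64(0.4), np.float64(0.4), np.float64(0.4), np.float64(0.4)]
[(array([0.66362479, 0.13016121]), 14.6), (array([0.6603733 , 0.01561594]), 24.5)]
0.71 [ 0.  0. 73. 38.] [0.4124 0.1956 1.5687] [28.4 59.7]
0.38 [185. 280. 206. 323.] [ 0.5245 -0.0708  0.    ] [20.1 47.5]
```

View pics/o1.png

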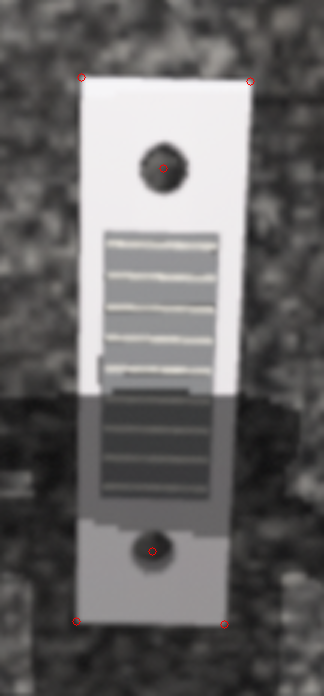

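Request:
drive_tool(series=[[[1, 40, 3, -16, 0.026, 0, 0], [1, 80, 6.2, -31.6, 0.026, 0, 0], [1, 120, 6.2, -31.6, 0.026, 0, 0], [1, 160, 6.2, -31.6, 0.026, 0, 0], [1, 200, 6.2, -31.6, 0.026, 0, 0], [1, 215, 6.2, -31.6, 0.026, 0, 0], [1, 215, 6.2, -31.6, 0.026, 0, 0], [1, 215, 6.2, -31.6, 0.026, 0, 0]]])

```text
time_s: 10.62
position: [0.663, 0.0709, 0.0297]
ee_rot: [1.58, 1.57, -0.018]
ft_force: [0.0, 0.1, 0.8]
gripper_width: 0.0855
```

```bash
python3 go.py 0.662 0.070 -0.027 -1.5
python3 - <<'E'
from h import *
p,d=camera('wrist'); cv2.imwrite('pics/w12.png',p)
E
```

```text
t 10.62 pos [0.663  0.0709 0.0297] alpha -1.52 tilt [-1.e+00  7.e-04 -0.e+00] F [0.03 0.07 0.79] w 0.0855 q [ 0.04  0.76  1.44 -0.    0.93  0.06]
shift [56.7 -1.   1. ] rot [-0.0004 -0.     -0.0007]
```

View pics/w12.png

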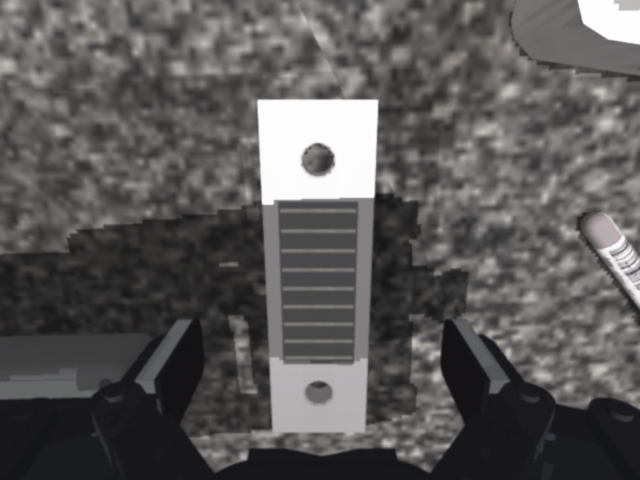

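Request:
drive_tool(series=[[[1, 30, -1, 1, 0, 0, 0], [1, 45, -1, 1, 0, 0, 0], [1, 52, -1, 1, 0, 0, 0], [1, 56, -1, 1, 0, 0, 0], [1, 56, -1, 1, 0, 0, 0]]])

```text
time_s: 11.08
position: [0.6615, 0.0704, -0.0271]
ee_rot: [1.602, 1.571, 0.005]
ft_force: [-0.4, 0.7, 0.6]
gripper_width: 0.0853
```

```bash
python3 go.py 0.662 0.070 -0.027 -1.5
python3 - <<'E'
from h import *
p,d=camera('wrist'); cv2.imwrite('pics/w13.png',p)
m=camera_model('wrist'); H=m['hand_eye']
K=np.array([[m['fx'],0,m['cx']],[0,m['fy'],m['cy']],[0,0,1]])
w,Rw,o=where()
def pt(u,v): return (w+Rw@(H@np.r_[np.linalg.inv(K)@[u,v,1]*d[v,u],1])[:3]).round(4)
for u,v in [(175,326),(190,322),(460,326),(320,200),(320,100),(150,250)]: print(u,v,pt(u,v))
E
```

```text
t 11.08 pos [ 0.6615  0.0704 -0.0271] alpha -1.49 tilt [-1.e+00  2.e-04 -0.e+00] F [-0.37  0.71  0.58] w 0.0853 q [ 0.04  0.84  1.46 -0.    0.84  0.06]
shift [-0.1  0.5  0.4] rot [ 0.0002 -0.     -0.0002]
175 326 [0.6144 0.0834 0.0182]
190 322 [0.6184 0.0831 0.0152]
460 326 [0.7082 0.0809 0.0184]
320 200 [0.6633 0.123  0.0128]
320 100 [0.6641 0.1523 0.0159]
150 250 [6.022e-01 1.041e-01 3.000e-04]
```

View pics/w13.png

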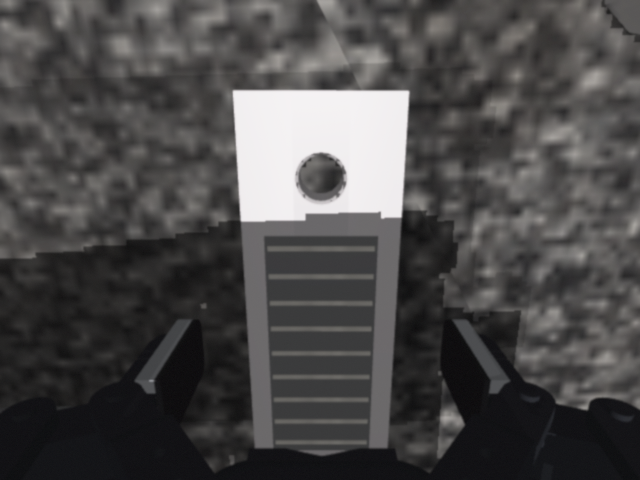

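Request:
drive_tool(series=[[[-1, 0, 0.5, 0, 0, 0, 0], [-1, 0, 0.5, 0, 0, 0, 0], [-1, 0, 0.5, 0, 0, 0, 0], [-1, 0, 0.5, 0, 0, 0, 0], [-1, 0, 0.5, 0, 0, 0, 0], [-1, 0, 0.5, 0, 0, 0, 0]]], grip_force=60)

```text
time_s: 11.63
position: [0.6633, 0.0705, -0.0253]
ee_rot: [1.648, 1.568, 0.051]
ft_force: [-0.0, 0.4, 12.2]
gripper_width: 0.0482
```

```bash
python3 go.py 0.662 0.070 -0.027 -1.5
python3 - <<'E'
from h import *
p,d=camera('wrist'); cv2.imwrite('pics/w14.png',p)
E
```

```text
t 11.63 pos [ 0.6633  0.0705 -0.0253] alpha -1.49 tilt [-1.0e+00  3.2e-03 -2.0e-04] F [-0.05  0.4  12.19] w 0.0482 q [0.04 0.84 1.45 0.   0.84 0.06]
shift [ 1.7 -1.2  0.5] rot [ 0.0001 -0.0002 -0.0032]
```

View pics/w14.png

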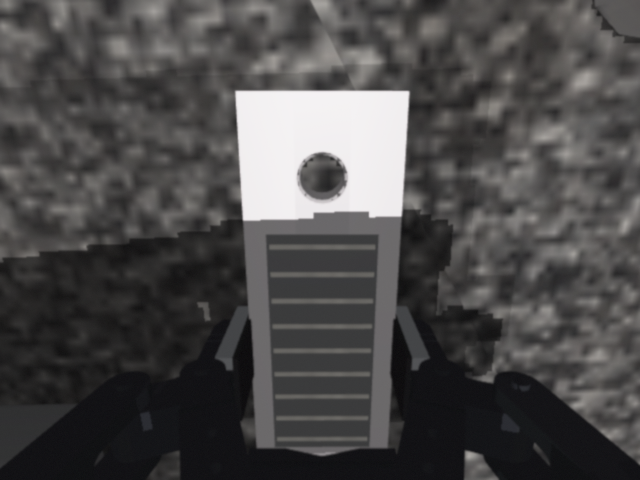

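Request:
drive_tool(series=[[[-1, -4, 0, 0, 0, 0, 0], [-1, -12, 0, 0, 0, 0, 0], [-1, -45, 0, 0, 0, 0, 0], [-1, -85, 0, 0, 0, 0, 0], [-1, -120, 0, 0, 0, 0, 0], [-1, -150, 0, 0, 0, 0, 0], [-1, -150, 0, 0, 0, 0, 0], [-1, -150, 0, 0, 0, 0, 0]]])

```text
time_s: 12.35
position: [0.6626, 0.0704, 0.1248]
ee_rot: [1.629, 1.567, 0.033]
ft_force: [-1.5, -0.2, -1.9]
gripper_width: 0.0485
```

```bash
python3 go.py 0.5063 -0.2839 0.122 -7.5
python3 - <<'E'
from h import *
p,d=camera('wrist'); cv2.imwrite('pics/w15.png',p)
E
```

```text
t 12.35 pos [0.6626 0.0704 0.1248] alpha -1.49 tilt [-1.0e+00  3.4e-03 -2.0e-04] F [-1.5  -0.22 -1.92] w 0.0485 q [ 0.04  0.64  1.4  -0.    1.09  0.06]
shift [   2.2 -147.   358.3] rot [ 0.1049 -0.0004 -0.0034]
```

View pics/w15.png

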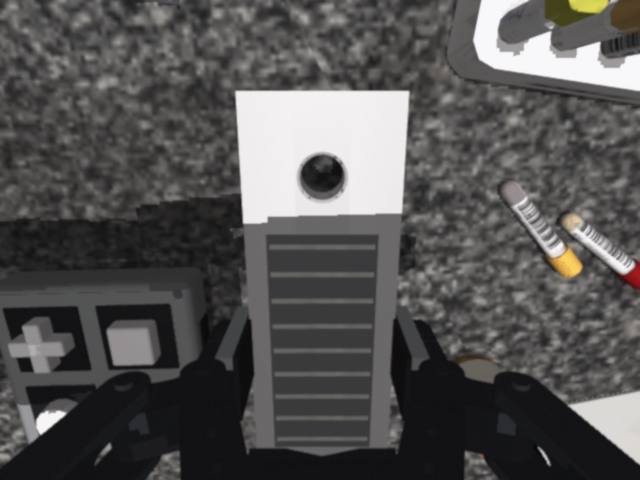

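Request:
drive_tool(series=[[[-1, 0, -8, 20, 0.01, 0, 0], [-1, 0, -24, 55, 0.03, 0, 0], [-1, 0, -40, 92, 0.045, 0, -0.001], [-1, 1, -55, 130, 0.06, 0, -0.002], [-1, 1, -70, 168, 0.07, 0, -0.003], [-1, 2, -85, 206, 0.08, 0, -0.003], [-1, 2, -100, 244, 0.09, 0, -0.003], [-1, 2, -115, 280, 0.1, 0, -0.003]]])

```text
time_s: 13.07
position: [0.5375, -0.2079, 0.1189]
ee_rot: [-1.698, 1.565, 2.888]
ft_force: [0.1, -0.0, -1.1]
gripper_width: 0.0487
```

```bash
python3 go.py 0.5063 -0.2839 0.122 -7.5
```

```text
t 13.07 pos [ 0.5375 -0.2079  0.1189] alpha -7.25 tilt [-1.0e+00 -5.9e-03 -8.0e-04] F [ 0.14 -0.01 -1.13] w 0.0487 q [-0.45  0.51  1.66 -0.    0.98 -0.32]
shift [ -3.  -21.4  79.3] rot [ 0.0043 -0.0007  0.0059]
```

Request:
drive_tool(series=[[[-1, -3, -10, 35, 0.004, 0, 0.003], [-1, -3, -18, 65, 0.004, 0, 0.003], [-1, -3, -21, 79, 0.004, 0, 0.003], [-1, -3, -21, 79, 0.004, 0, 0.003], [-1, -3, -21, 79, 0.004, 0, 0.003], [-1, -3, -21, 79, 0.004, 0, 0.003], [-1, -3, -21, 79, 0.004, 0, 0.003]]])

```text
time_s: 13.65
position: [0.5092, -0.2809, 0.1232]
ee_rot: [-2.071, 1.57, 2.513]
ft_force: [-0.5, -0.8, -0.9]
gripper_width: 0.0485
```

```bash
python3 go.py 0.5063 -0.2839 0.122 -7.5;  python3 - <<'E'
from h import *
p,d=camera('wrist'); cv2.imwrite('pics/w16.png',p)
p,d=camera('side'); u,v=world2pix(cam_pose('side'),[.506,-.284,.12])[0].astype(int); cv2.imwrite('pics/s2.png',cv2.resize(p[v-60:v+60,u-80:u+80],None,fx=5,fy=5,interpolation=cv2.INTER_CUBIC))
E
```

```text
t 13.65 pos [ 0.5092 -0.2809  0.1232] alpha -7.36 tilt [-1.e+00 -8.e-04 -4.e-04] F [-0.48 -0.79 -0.88] w 0.0485 q [-0.58  0.51  1.65  0.    0.99 -0.46]
shift [ 1.2 -2.5  3.4] rot [ 0.0024 -0.0004  0.0008]
```

View pics/w16.png

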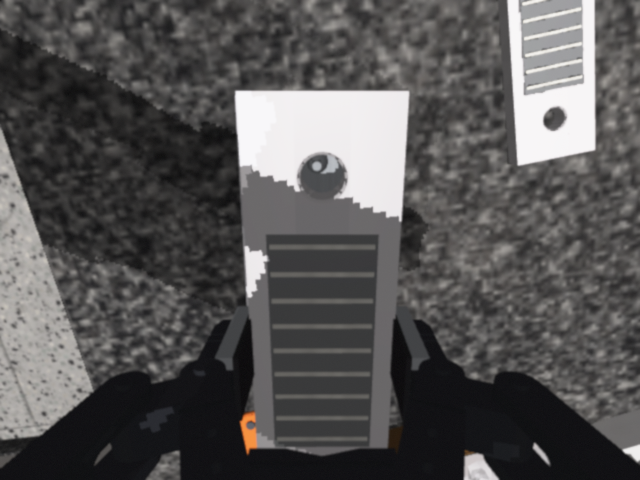

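View pics/s2.png

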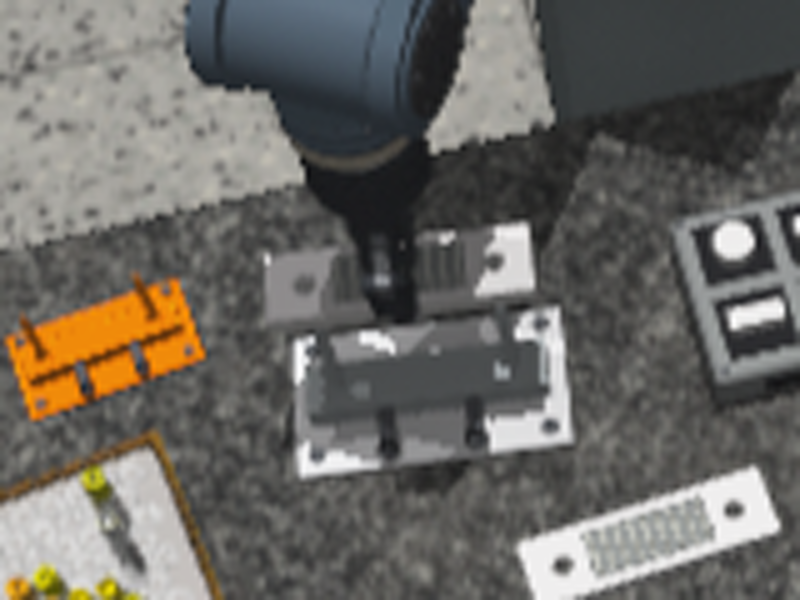

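Run:
```python
from h import *
w,Rw,o=where(); p,d=camera('wrist'); np.savez('h1.npz',p=p,d=d,w=w,rpy=o['ee_rot'])
cv2.imwrite('pics/w17.png',cv2.resize(p[145:205,285:365],None,fx=10,fy=10,interpolation=cv2.INTER_CUBIC))
P=cam_pose('wrist',o); print(w, d[120,320], (pix2plane(P,[320,120],w[2]+.0393)))
K,Rc,t=P; print(t+Rc@(np.linalg.inv(K)@[320,120,1]*d[120,320]), t)
```

```text
[ 0.50923395 -0.28115905  0.12344587] 0.12107389 [[ 0.51913224 -0.2052852   0.16274587]]
[ 0.51913021 -0.20528944  0.16235082] [ 0.51978039 -0.20393086  0.28890511]
```

View pics/w17.png

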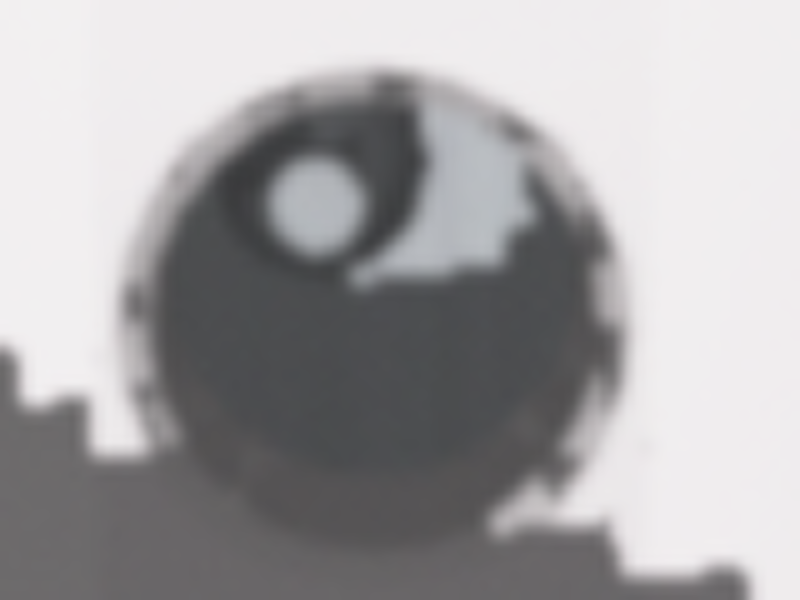

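```bash
cat > pin.py <<'E'
from h import *
def hp(P,hole,pin,ztop):
    H=pix2plane(P,hole,ztop)[0]; N=pix2plane(P,pin,.11)[0]; return H,N
E
python3 - <<'E'
from pin import *
b=np.load('h1.npz'); P=cam_pose('wrist',dict(position=b['w'],ee_rot=b['rpy'])); w=b['w']
H,N=hp(P,[322.4,175.8],[316.7,165.5],w[2]+.0389); print(H,N,'move needed',(N-H)[:2]*1000)
a=np.radians(-7.36); u=np.array([-np.sin(a),np.cos(a)]); print('hole rel tcp',(H[:2]-w[:2])*1000, 'dist along',(H[:2]-w[:2])@u*1000)
v=[.5075,-.2844,-.1296]; print('pin from fit', v[0]+.06*np.sin(.1296), v[1]+.06*np.cos(.1296))
E
```

```text
[ 0.51772629 -0.22165362  0.16234587] [ 0.51500703 -0.22428026  0.11      ] move needed [-2.71925406 -2.62664021]
hole rel tcp [ 8.49233458 59.50542846] dist along 60.10304918119135
pin from fit 0.5152542504501232 -0.22490317991726982
```

```bash
python3 go.py 0.5064 -0.2838 0.09 -7.43
```

```text
t 13.8 pos [ 0.5092 -0.2814  0.1235] alpha -7.37 tilt [-1.e+00 -2.e-04 -0.e+00] F [ 0.11 -0.23 -1.42] w 0.0491 q [-0.58  0.51  1.65 -0.    0.99 -0.46]
shift [33.5 -2.5  2.8] rot [ 0.001  -0.      0.0002]
```

Request:
drive_tool(series=[[[-1, 5, -2.5, 2.5, 0.001, 0, 0], [-1, 18, -2.5, 2.5, 0.001, 0, 0], [-1, 27, -2.5, 2.5, 0.001, 0, 0], [-1, 33, -2.5, 2.5, 0.001, 0, 0], [-1, 33, -2.5, 2.5, 0.001, 0, 0], [-1, 33, -2.5, 2.5, 0.001, 0, 0], [-1, 33, -2.5, 2.5, 0.001, 0, 0]]])

```text
time_s: 14.38
position: [0.5063, -0.2846, 0.091]
ee_rot: [0.896, 1.57, -0.806]
ft_force: [0.3, -0.3, -1.8]
gripper_width: 0.0484
```

```bash
python3 go.py 0.5064 -0.2838 0.007 -7.43;  python3 - <<'E'
from h import *
p,d=camera('wrist'); cv2.imwrite('pics/w18.png',cv2.resize(p[80:205,225:425],None,fx=4,fy=4,interpolation=cv2.INTER_CUBIC))
p,d=camera('side'); u,v=world2pix(cam_pose('side'),[.506,-.284,.1])[0].astype(int); cv2.imwrite('pics/s3.png',cv2.resize(p[v-60:v+60,u-80:u+80],None,fx=5,fy=5,interpolation=cv2.INTER_CUBIC))
E
```

```text
t 14.38 pos [ 0.5063 -0.2846  0.091 ] alpha -7.5 tilt [-1.e+00  6.e-04  5.e-04] F [ 0.27 -0.33 -1.75] w 0.0484 q [-0.59  0.55  1.67 -0.    0.92 -0.46]
shift [84.  -0.  -0.8] rot [-0.0013  0.0005 -0.0006]
```

View pics/w18.png

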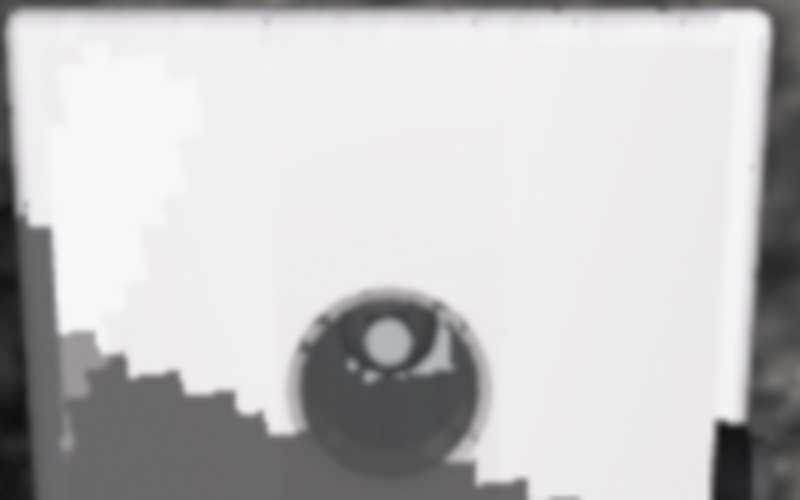

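View pics/s3.png

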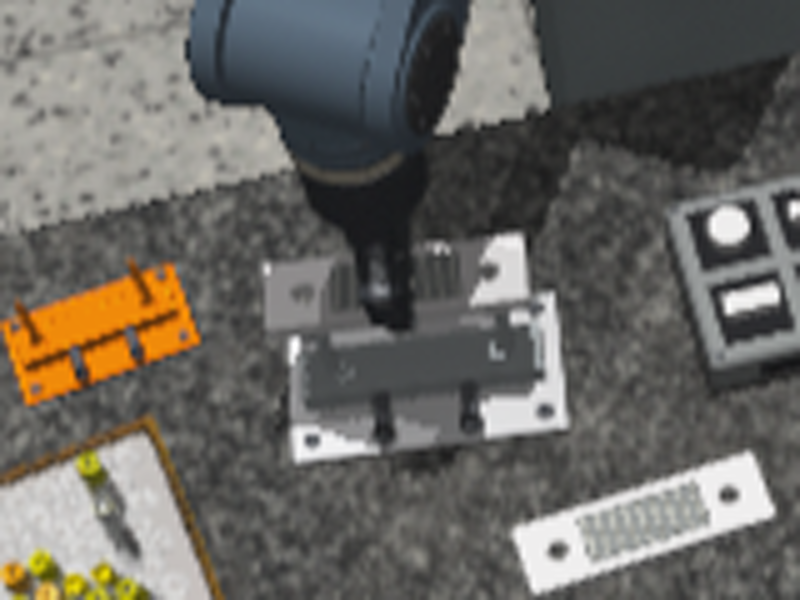

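Run:
```python
from pin import *
w,Rw,o=where(); P=cam_pose('wrist',o)
H,N=hp(P,[321.9,175.3],[322.1,165.6],w[2]+.0389); print(w,H,N,'move needed',(N-H)[:2]*1000, 'tool', Rw.T@(N-H)*1000)
```

```text
[ 0.50626946 -0.28459342  0.09112897] [ 0.51474454 -0.22490425  0.13002897] [ 0.51492887 -0.22432256  0.11      ] move needed [0.18432673 0.58169088] tool [20.02874617  0.09148526 -0.61078488]
```

Request:
drive_tool(series=[[[-1, 4, 0, -0.6, 0, 0, 0], [-1, 8, 0, -0.6, 0, 0, 0], [-1, 14, 0, -0.6, 0, 0, 0], [-1, 20, 0, -0.6, 0, 0, 0], [-1, 25, 0, -0.6, 0, 0, 0], [-1, 25, 0, -0.6, 0, 0, 0]]])

```text
time_s: 14.98
position: [0.5055, -0.2834, 0.0642]
ee_rot: [-1.949, 1.569, 2.632]
ft_force: [0.1, 0.0, -1.5]
gripper_width: 0.0485
```

```bash
python3 go.py 0.5063 -0.2840 0.0075 -7.43;  python3 - <<'E'
from h import *
p,d=camera('wrist'); cv2.imwrite('pics/w19.png',cv2.resize(p[80:205,225:425],None,fx=4,fy=4,interpolation=cv2.INTER_CUBIC))
print(get_obs()['ft_force'],get_obs()['torque'])
E
```

```text
t 14.98 pos [ 0.5055 -0.2834  0.0642] alpha -7.51 tilt [-1.0e+00 -1.9e-03 -8.0e-04] F [ 0.06  0.01 -1.53] w 0.0485 q [-0.59  0.59  1.68 -0.    0.87 -0.46]
shift [56.7  1.   0.5] rot [-0.0013 -0.0008  0.0019]
[-0.13701387 -0.73545195 -1.70574499] [-0.05398223 -0.00932605  0.02653078]
```

View pics/w19.png

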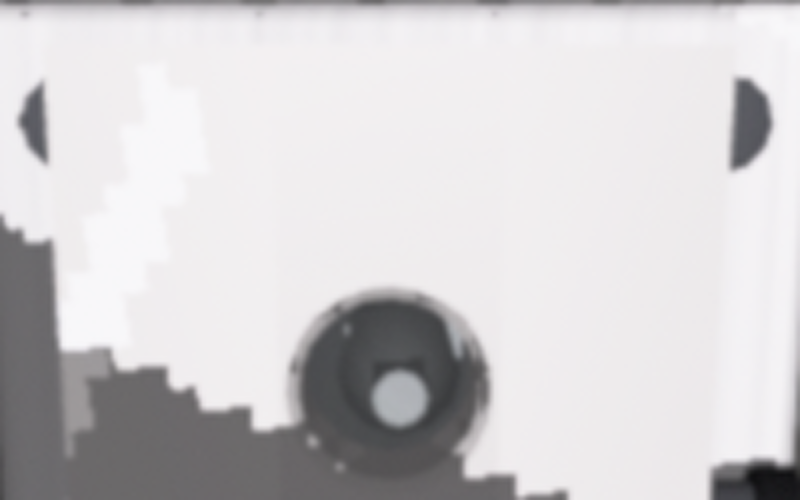

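Request:
drive_tool(series=[[[-1, 8, 0.8, 0.2, 0, 0, 0], [-1, 18, 0.8, 0.2, 0, 0, 0], [-1, 28, 0.8, 0.2, 0, 0, 0], [-1, 38, 0.8, 0.2, 0, 0, 0], [-1, 47, 0.8, 0.2, 0, 0, 0], [-1, 53, 0.8, 0.2, 0, 0, 0], [-1, 53, 0.8, 0.2, 0, 0, 0]]])

```text
time_s: 15.62
position: [0.5061, -0.2837, 0.0109]
ee_rot: [-1.962, 1.568, 2.619]
ft_force: [-0.3, -0.1, -1.3]
gripper_width: 0.0483
```

```bash
python3 go.py 0.5063 -0.2840 0.0047 -7.43;  python3 - <<'E'
from h import *
p,d=camera('wrist'); cv2.imwrite('pics/w20.png',p)
E
```

```text
t 15.62 pos [ 0.5061 -0.2837  0.0109] alpha -7.5 tilt [-1.0e+00 -2.1e-03 -9.0e-04] F [-0.27 -0.05 -1.32] w 0.0483 q [-0.59  0.67  1.7  -0.    0.77 -0.46]
shift [6.2 0.2 0.3] rot [-0.0013 -0.0009  0.0021]
```

View pics/w20.png

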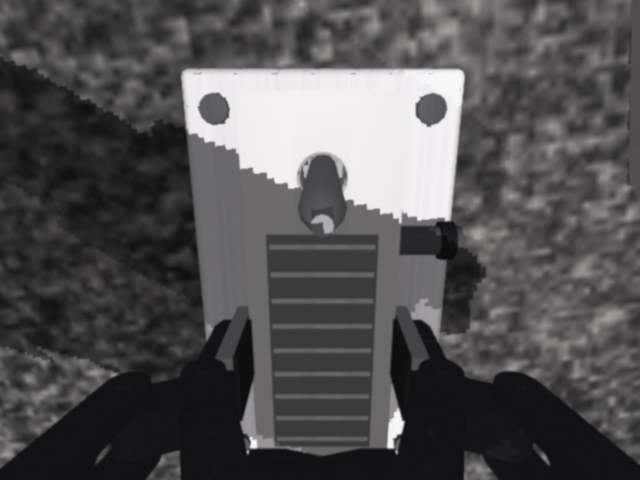

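Free descent with no contact force yet. I'll lower the last 6 mm slowly.

Request:
drive_tool(series=[[[-1, 2, 0, 0, 0, 0, 0], [-1, 4, 0, 0, 0, 0, 0], [-1, 5, 0, 0, 0, 0, 0], [-1, 6, 0, 0, 0, 0, 0], [-1, 6, 0, 0, 0, 0, 0]]])

```text
time_s: 16.08
position: [0.5069, -0.2842, 0.0066]
ee_rot: [0.488, 1.571, -1.214]
ft_force: [0.5, -0.3, -0.4]
gripper_width: 0.0485
```

Request:
drive_tool(series=[[[-1, 1, 0, 0, 0, 0, 0], [-1, 2, 0, 0, 0, 0, 0], [-1, 2, 0, 0, 0, 0, 0]]])

```text
time_s: 16.33
position: [0.5069, -0.2842, 0.0047]
ee_rot: [0.588, 1.57, -1.113]
ft_force: [0.2, 0.3, -1.4]
gripper_width: 0.0484
```

Request:
drive_tool(series=[[[-1, 1, 0, 0, 0, 0, 0], [-1, 2, 0, 0, 0, 0, 0], [-1, 3, 0, 0, 0, 0, 0], [-1, 3, 0, 0, 0, 0, 0]]])

```text
time_s: 16.67
position: [0.507, -0.2842, 0.0045]
ee_rot: [0.643, 1.57, -1.059]
ft_force: [-13.4, 8.3, 37.4]
gripper_width: 0.0485
```

Request:
drive_tool(series=[[[-1, -2, 0, 0, 0, 0, 0], [-1, -2.5, 0, 0, 0, 0, 0], [0.4, -2.5, 0, 0, 0, 0, 0], [1, -2.5, 0, 0, 0, 0, 0], [1, -2.5, 0, 0, 0, 0, 0], [1, -2.5, 0, 0, 0, 0, 0]]])

```text
time_s: 17.17
position: [0.5068, -0.2841, 0.0038]
ee_rot: [-1.517, 1.57, 3.065]
ft_force: [-0.1, 0.7, 0.7]
gripper_width: 0.0856
```

Request:
drive_tool(series=[[[1, -10, 0, 0, 0, 0, 0], [1, -40, 0, 0, 0, 0, 0], [1, -80, 0, 0, 0, 0, 0], [1, -120, 0, 0, 0, 0, 0], [1, -160, 0, 0, 0, 0, 0], [1, -200, 0, 0, 0, 0, 0], [1, -235, 0, 20, 0, 0, 0], [1, -235, 0, 25, 0, 0, 0]]])

```text
time_s: 17.83
position: [0.5055, -0.3118, 0.2476]
ee_rot: [1.02, 1.559, -0.681]
ft_force: [1.0, -1.1, 0.4]
gripper_width: 0.0855
```

```bash
python3 go.py 0.662 -0.19 0.244 4.6;  python3 - <<'E'
from h import *
p,d=camera('wrist'); cv2.imwrite('pics/w21.png',p)
p,d=camera('top'); cv2.imwrite('pics/t3.png',p)
E
```

```text
t 17.83 pos [ 0.5055 -0.3118  0.2476] alpha -7.5 tilt [-0.9999  0.0104  0.0064] F [ 1.01 -1.1   0.38] w 0.0855 q [-0.63  0.39  1.5  -0.    1.24 -0.5 ]
shift [   4.1  139.2 -141.2] rot [-0.2113  0.0075 -0.0097]
```

View pics/w21.png

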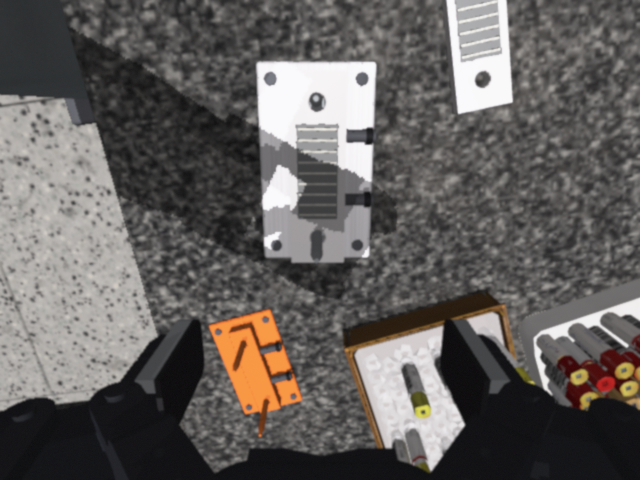

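View pics/t3.png

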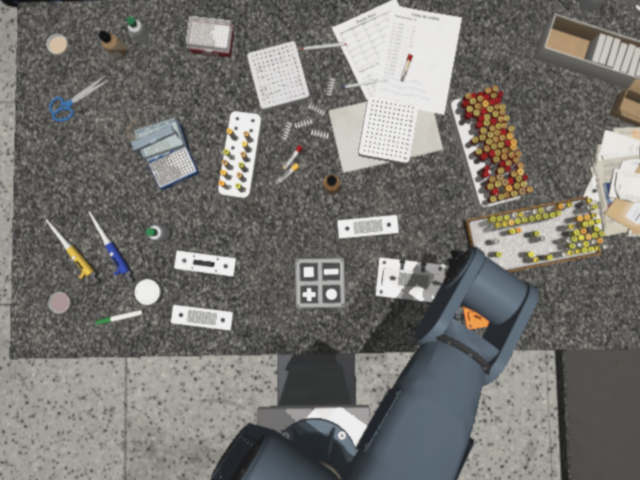

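Request:
drive_tool(series=[[[1, 2, 27, -28, -0.04, 0, 0], [1, 4, 54, -56, -0.09, 0.007, -0.009], [1, 4, 82, -84, -0.14, 0.007, -0.009], [1, 4, 110, -112, -0.2, 0.007, -0.009], [1, 4, 139, -141, -0.21, 0.007, -0.009], [1, 4, 139, -141, -0.21, 0.007, -0.009], [1, 4, 139, -141, -0.21, 0.007, -0.009], [1, 4, 139, -141, -0.21, 0.007, -0.009]]])

```text
time_s: 18.6
position: [0.659, -0.1868, 0.2336]
ee_rot: [-2.246, 1.557, 2.546]
ft_force: [-0.8, 0.3, 0.5]
gripper_width: 0.0851
```

```bash
cat > look.py <<'E'
import sys; from cas import *
# look.py name tag h
name,tag,h=sys.argv[1],sys.argv[2],float(sys.argv[3])
w,Rw,o=where(); p,d=camera('wrist'); P=cam_pose('wrist',o); cv2.imwrite(f'pics/{tag}.png',p)
np.savez(tag+'.npz',p=p,d=d,w=w,rpy=o['ee_rot'])
print('t',o['time_s'],w,np.abs(o['qd']).max().round(3))
for i,r in enumerate(trace('wrist',name)):
    v,s=fit_mask(P,r['mask'],h); print(round(r['score'],2),np.round(r['box']),v.round(4),np.round(s,1))
    if s[1]>150 and s[1]<200:
        v,n,e,md=refine(P,p,v,h); print('  ref',v.round(4),np.degrees(v[2]).round(2),n,e.round(2)); overlay(P,p,v,f'pics/{tag}_{i}.png',h); print([(a.round(4),r) for a,r in holes(P,p,v,h)], 'model', model(v,h)[4:,:2].round(4).tolist())
E
python3 look.py cassette_1 c1 .014
```

```text
t 18.6 [ 0.65902315 -0.18683511  0.23355576] 0.026
0.9 [304.  81. 360. 266.] [ 0.6627 -0.1641  0.0732] [ 50.7 169.7]
  ref [ 0.6626 -0.1649  0.0755] 4.32 100 0.39
[(array([ 0.6583, -0.1052]), 14.6), (array([ 0.6671, -0.2243]), 13.9)] model [[0.6581, -0.1051], [0.6672, -0.2248]]
0.77 [125. 202. 197. 371.] [ 0.4975 -0.2966 -0.1329] [ 58.8 188.4]
  ref [ 0.4979 -0.2922 -0.1463] -8.38 56 0.44
[(array([ 0.5018, -0.2349]), 21.8), (array([ 0.4896, -0.3516]), 30.4)] model [[0.5066, -0.2329], [0.4891, -0.3516]]
```

```bash
python3 go.py 0.6614 -0.1649 0.035 4.32
```

```text
t 18.7 pos [ 0.6589 -0.1879  0.2346] alpha 4.46 tilt [-0.9999 -0.0094 -0.0081] F [ 0.84 -0.29  0.12] w 0.0855 q [-0.35  0.59  1.22  0.    1.35 -0.43]
shift [199.7   6.2 -21.1] rot [ 0.0025 -0.0081  0.0094]
```

Request:
drive_tool(series=[[[1, 30, 3, -10, 0.0025, -0.008, 0.009], [1, 70, 6, -21, 0.0025, -0.008, 0.009], [1, 110, 6, -21, 0.0025, -0.008, 0.009], [1, 150, 6, -21, 0.0025, -0.008, 0.009], [1, 185, 6, -21, 0.0025, -0.008, 0.009], [1, 200, 6, -21, 0.0025, -0.008, 0.009], [1, 200, 6, -21, 0.0025, -0.008, 0.009], [1, 200, 6, -21, 0.0025, -0.008, 0.009]]])

```text
time_s: 19.37
position: [0.6626, -0.1652, 0.0364]
ee_rot: [1.193, 1.569, -0.303]
ft_force: [0.4, -0.0, 0.5]
gripper_width: 0.0855
```

```bash
python3 go.py 0.6614 -0.1649 -0.022 4.32;  python3 - <<'E'
from h import *
p,d=camera('wrist'); cv2.imwrite('pics/w22.png',p)
E
```

```text
t 19.37 pos [ 0.6626 -0.1652  0.0364] alpha 4.33 tilt [-1.0e+00  1.3e-03  5.0e-04] F [ 0.43 -0.01  0.55] w 0.0855 q [-0.31  0.78  1.39  0.    0.97 -0.39]
shift [58.3 -1.3 -0.4] rot [ 0.0002  0.0005 -0.0013]
```

View pics/w22.png

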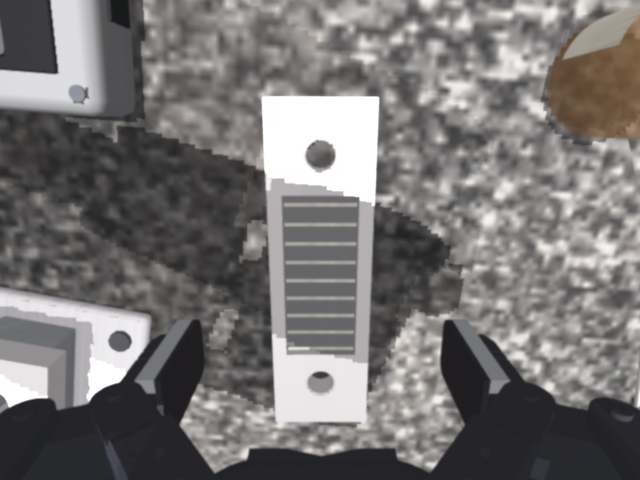

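Request:
drive_tool(series=[[[1, 25, -1, 0, 0, 0, 0], [1, 42, -1, 0, 0, 0, 0], [1, 52, -1, 0, 0, 0, 0], [1, 58, -1, 0, 0, 0, 0], [1, 58, -1, 0, 0, 0, 0], [-1, 58, -1, 0, 0, 0, 0], [-1, 58, -1, 0, 0, 0, 0], [-1, 58, -1, 0, 0, 0, 0]]])

```text
time_s: 20.08
position: [0.6621, -0.1647, -0.0215]
ee_rot: [1.198, 1.568, -0.296]
ft_force: [0.4, -1.2, 0.3]
gripper_width: 0.0516
```

Request:
drive_tool(series=[[[-1, 0, 0, 0, 0, 0, 0], [-1, 0, 0, 0, 0, 0, 0], [-1, 0, 0, 0, 0, 0, 0], [-1, 0, 0, 0, 0, 0, 0]]], grip_force=70)

```text
time_s: 20.42
position: [0.6624, -0.1648, -0.0212]
ee_rot: [1.177, 1.568, -0.318]
ft_force: [-0.7, 0.7, 6.4]
gripper_width: 0.0479
```

```bash
python3 go.py 0.6614 -0.1649 -0.022 4.32;  python3 - <<'E'
from h import *
p,d=camera('wrist'); cv2.imwrite('pics/w23.png',p)
E
```

```text
t 20.42 pos [ 0.6624 -0.1648 -0.0212] alpha 4.39 tilt [-1.      0.0029  0.0012] F [-0.67  0.75  6.45] w 0.0479 q [-0.31  0.86  1.4  -0.    0.88 -0.39]
shift [ 0.8 -1.  -0. ] rot [ 0.0012  0.0012 -0.0029]
```

View pics/w23.png

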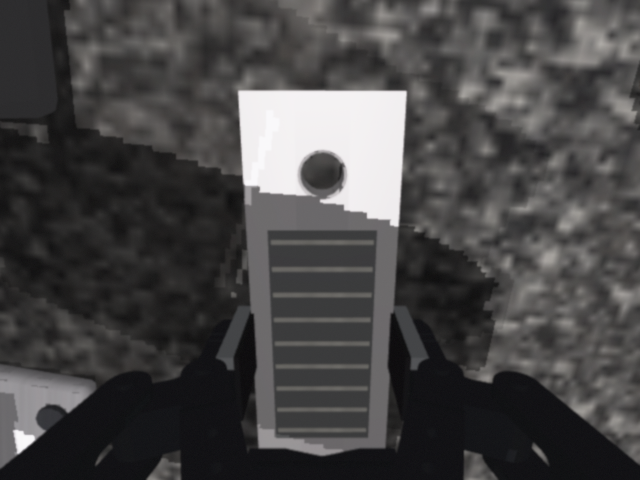

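Request:
drive_tool(series=[[[-1, -4, 0, 0, 0, 0, 0], [-1, -14, 0, 0, 0, 0, 0], [-1, -45, 0, 0, 0, 0, 0], [-1, -85, 0, 0, 0, 0, 0], [-1, -120, 0, 0, 0, 0, 0], [-1, -148, 0, 0, 0, 0, 0], [-1, -148, 0, 0, 0, 0, 0], [-1, -148, 0, 0, 0, 0, 0]]])

```text
time_s: 21.13
position: [0.6621, -0.1647, 0.1278]
ee_rot: [1.187, 1.566, -0.307]
ft_force: [-0.5, -0.8, -0.8]
gripper_width: 0.048
```

```bash
python3 go.py 0.5066 -0.2843 0.122 -7.43
```

```text
t 21.13 pos [ 0.6621 -0.1647  0.1278] alpha 4.39 tilt [-1.      0.0042  0.0017] F [-0.48 -0.84 -0.77] w 0.048 q [-0.31  0.67  1.35  0.    1.12 -0.39]
shift [   5.2 -164.2  107.3] rot [ 0.2062  0.0012 -0.0043]
```

Request:
drive_tool(series=[[[-1, 0, -16, 10, 0.03, 0, -0.002], [-1, 2, -46, 30, 0.07, 0.001, -0.004], [-1, 5, -80, 52, 0.12, 0.001, -0.004], [-1, 5, -114, 74, 0.17, 0.001, -0.004], [-1, 5, -145, 95, 0.206, 0.001, -0.004], [-1, 5, -164, 107, 0.206, 0.001, -0.004], [-1, 5, -164, 107, 0.206, 0.001, -0.004], [-1, 5, -164, 107, 0.206, 0.001, -0.004]]])

```text
time_s: 21.8
position: [0.5048, -0.284, 0.1194]
ee_rot: [-1.847, 1.566, 2.734]
ft_force: [1.2, -0.2, -1.7]
gripper_width: 0.0476
```

Request:
drive_tool(series=[[[-1, 0, 0, 0, 0, 0, 0], [-1, 0, 0, 0, 0, 0, 0], [-1, 0, 0, 0, 0, 0, 0]]])

```text
time_s: 22.05
position: [0.5065, -0.283, 0.1198]
ee_rot: [-1.77, 1.567, 2.814]
ft_force: [0.3, -0.5, -1.0]
gripper_width: 0.0482
```

```bash
python3 go.py 0.5066 -0.2843 0.095 -7.43
python3 - <<'E'
from h import *
w,Rw,o=where(); p,d=camera('wrist'); np.savez('h2.npz',p=p,d=d,w=w,rpy=o['ee_rot'])
cv2.imwrite('pics/w24.png',cv2.resize(p[145:205,285:365],None,fx=10,fy=10,interpolation=cv2.INTER_CUBIC))
P=cam_pose('wrist',o);K,Rc,t=P; print(t+Rc@(np.linalg.inv(K)@[320,120,1]*d[120,320]), w)
E
```

```text
t 22.05 pos [ 0.5065 -0.283   0.1198] alpha -7.34 tilt [-1.0e+00 -3.7e-03 -7.0e-04] F [ 0.29 -0.49 -1.  ] w 0.0482 q [-0.59  0.51  1.65 -0.    0.99 -0.46]
shift [24.8  0.3  1.3] rot [ 0.0015 -0.0007  0.0037]
[ 0.51652139 -0.20716031  0.15505248] [ 0.50654775 -0.28295481  0.11976159]
```

View pics/w24.png

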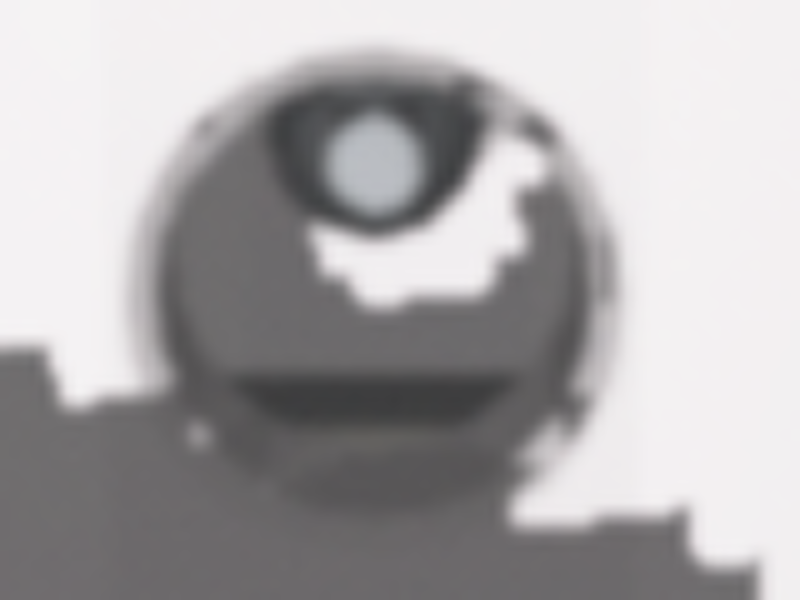

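Run:
```python
from pin import *
b=np.load('h2.npz'); P=cam_pose('wrist',dict(position=b['w'],ee_rot=b['rpy'])); w=b['w']; Rw=RPY(b['rpy'])
H,N=hp(P,[322.4,173.1],[322.4,161.2],.1551); print(H,N,'move needed',(N-H)[:2]*1000,'tool', Rw.T@(N-H)*1000)
```

```text
[ 0.51519091 -0.22314838  0.1551    ] [ 0.51498982 -0.22418366  0.11      ] move needed [-0.20109303 -1.03528249] tool [45.09915139  0.09811321  1.08589418]
```

Request:
drive_tool(series=[[[-1, 8, 0, 1.1, 0, 0, 0.004], [-1, 20, 0, 1.1, 0.001, 0, 0.004], [-1, 28, 0, 1.1, 0.001, 0, 0.004], [-1, 36, 0, 1.1, 0.001, 0, 0.004], [-1, 44, 0, 1.1, 0.001, 0, 0.004], [-1, 50, 0, 1.1, 0.001, 0, 0.004], [-1, 50, 0, 1.1, 0.001, 0, 0.004]]])

```text
time_s: 22.68
position: [0.505, -0.2844, 0.0686]
ee_rot: [-2.44, 1.569, 2.142]
ft_force: [-0.1, 0.1, -2.3]
gripper_width: 0.0479
```

```bash
python3 go.py 0.5066 -0.2843 0.0228 -7.43
python3 - <<'E'
from h import *
w,Rw,o=where(); p,d=camera('wrist'); cv2.imwrite('pics/w25.png',cv2.resize(p[130:255,225:425],None,fx=4,fy=4,interpolation=cv2.INTER_CUBIC))
E
```

```text
t 22.68 pos [ 0.505  -0.2844  0.0686] alpha -7.48 tilt [-1.     -0.0012 -0.0015] F [-0.06  0.12 -2.28] w 0.0479 q [-0.59  0.58  1.68  0.    0.88 -0.46]
shift [45.8  1.6 -0.2] rot [-0.0009 -0.0015  0.0012]
```

View pics/w25.png

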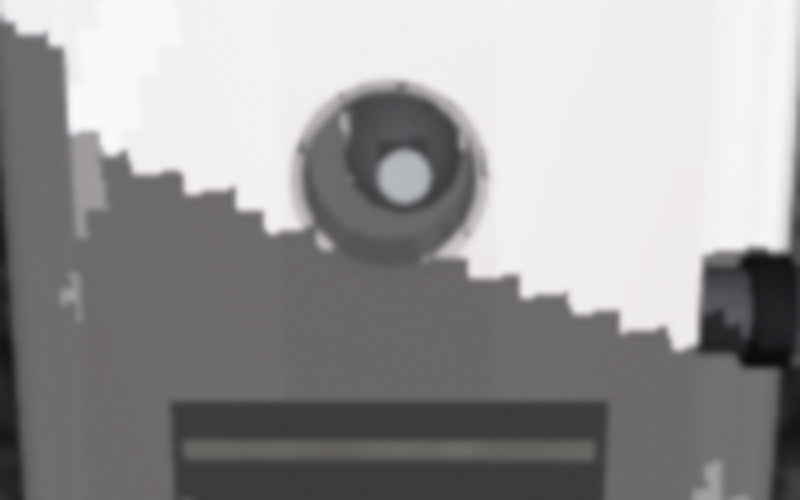

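Request:
drive_tool(series=[[[-1, 6, 1.3, 0, 0, 0, 0], [-1, 14, 1.3, 0, 0, 0, 0], [-1, 22, 1.3, 0, 0, 0, 0], [-1, 30, 1.3, 0, 0, 0, 0], [-1, 38, 1.3, 0, 0, 0, 0], [-1, 42, 1.3, 0, 0, 0, 0], [-1, 43, 1.3, 0, 0, 0, 0], [-1, 43, 1.3, 0, 0, 0, 0]]])

```text
time_s: 23.4
position: [0.5069, -0.2849, 0.0268]
ee_rot: [2.725, 1.57, 1.023]
ft_force: [0.3, 0.8, -0.7]
gripper_width: 0.0479
```

Request:
drive_tool(series=[[[-1, 1, 0, 0, 0, 0, 0], [-1, 2, 0, 0, 0, 0, 0], [-1, 2, 0, 0, 0, 0, 0]]])

```text
time_s: 23.65
position: [0.5071, -0.285, 0.0253]
ee_rot: [1.858, 1.57, 0.157]
ft_force: [-0.2, 0.1, -1.3]
gripper_width: 0.048
```

Request:
drive_tool(series=[[[-1, 1, 0, 0, 0, 0, 0], [-1, 2, 0, 0, 0, 0, 0], [-1, 2.5, 0, 0, 0, 0, 0], [-1, 2.5, 0, 0, 0, 0, 0]]])

```text
time_s: 23.98
position: [0.507, -0.285, 0.0228]
ee_rot: [2.024, 1.57, 0.323]
ft_force: [-1.5, 0.7, 2.5]
gripper_width: 0.0478
```

Request:
drive_tool(series=[[[-1, 0.7, 0, 0, 0, 0, 0], [-1, 0.7, 0, 0, 0, 0, 0], [-1, 0, 0, 0, 0, 0, 0], [0.4, 0, 0, 0, 0, 0, 0], [1, 0, 0, 0, 0, 0, 0], [1, 0, 0, 0, 0, 0, 0], [1, 0, 0, 0, 0, 0, 0], [1, 0, 0, 0, 0, 0, 0]]])

```text
time_s: 24.65
position: [0.507, -0.285, 0.0225]
ee_rot: [2.252, 1.57, 0.551]
ft_force: [-0.3, 0.7, 0.1]
gripper_width: 0.0853
```

Request:
drive_tool(series=[[[1, -10, 0, 0, 0, 0, 0], [1, -40, 0, 0, 0, 0, 0], [1, -80, 0, 0, 0, 0, 0], [1, -120, 0, 0, 0, 0, 0], [1, -160, 0, 0, 0, 0, 0], [1, -200, 0, 0, 0, 0, 0], [1, -220, 0, 10, 0, 0, 0], [1, -220, 0, 20, 0, 0, 0]]])

```text
time_s: 25.32
position: [0.5058, -0.3059, 0.249]
ee_rot: [1.157, 1.561, -0.543]
ft_force: [0.9, -0.2, 0.7]
gripper_width: 0.0853
```

```bash
python3 - <<'E'
from cas import *
w,Rw,o=where(); print(o['time_s'],w)
p,d=camera('wrist'); P=cam_pose('wrist',o); cv2.imwrite('pics/w26.png',p[:300])
p,d=camera('top'); cv2.imwrite('pics/t4.png',p); PT=cam_pose('top')
for n,h in (('cassette_1',.014),('end_plate',.012)):
  for r in trace('top',n):
    v,s=fit_mask(PT,r['mask'],h); print(n,round(r['score'],2),np.round(r['box']),v.round(4),np.degrees(v[2]).round(1),np.round(s))
E
python3 go.py 0.41 0.27 0.244 0
```

```text
25.3167 [ 0.50581967 -0.30591064  0.24898537]
cassette_1 0.81 [172. 304. 232. 331.] [ 0.4095  0.3135 -0.1301] -7.5 [ 54. 173.]
cassette_1 0.72 [385. 269. 442. 291.] [ 0.5054 -0.2869 -0.1072] -6.1 [ 54. 163.]
end_plate 0.72 [177. 251. 231. 277.] [ 0.5624  0.304  -0.1411] -8.1 [ 50. 172.]
t 25.52 pos [ 0.5036 -0.3044  0.2413] alpha -7.51 tilt [-1.     -0.0013 -0.0017] F [ 0.63  0.09 -0.19] w 0.0853 q [-0.62  0.39  1.51  0.    1.24 -0.49]
shift [  -1.5 -167.8 -557.3] rot [-0.1311 -0.0018  0.0012]
```

View pics/w26.png

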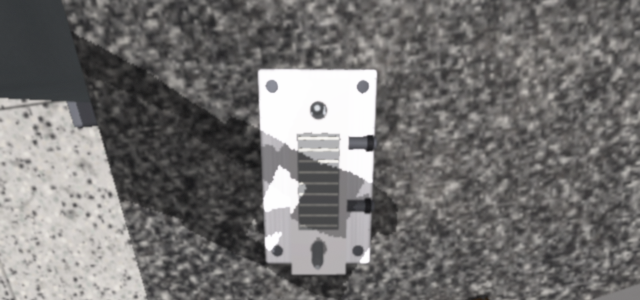

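View pics/t4.png

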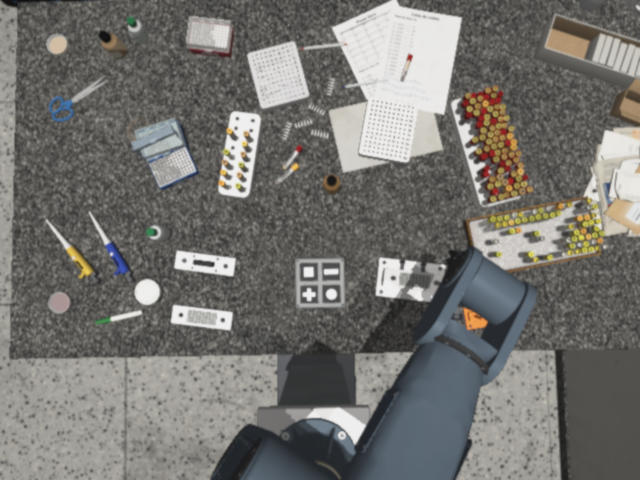

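Request:
drive_tool(series=[[[1, -1, -2, -20, 0, 0, 0], [1, -2, -7, -60, 0, 0, 0], [1, -2, -16, -100, 0, 0, 0], [1, -2, -27, -140, 0, 0, 0], [1, -2, -39, -180, 0, 0, 0], [1, -2, -51, -220, 0, 0, 0], [1, -2, -63, -260, 0, 0, 0], [1, -2, -75, -300, 0, 0, 0]]])

```text
time_s: 26.18
position: [0.4674, 0.0042, 0.2435]
ee_rot: [-1.858, 1.569, 2.724]
ft_force: [0.9, -0.6, 0.5]
gripper_width: 0.0852
```

```bash
python3 go.py 0.406 0.284 0.244 -7.5
```

```text
t 26.18 pos [0.4674 0.0042 0.2435] alpha -7.48 tilt [-1.0e+00 -1.8e-03 -5.0e-04] F [ 0.9  -0.61  0.47] w 0.0852 q [-0.09  0.16  1.81  0.    1.17  0.04]
shift [-2.000e-01 -9.730e+01 -2.694e+02] rot [ 0.0003 -0.0005  0.0018]
```

Request:
drive_tool(series=[[[1, 0, -14, -40, 0, 0, 0], [1, 0, -28, -80, 0, 0, 0], [1, 0, -42, -120, 0, 0, 0], [1, 0, -56, -160, 0, 0, 0], [1, 0, -70, -200, 0, 0, 0], [1, 0, -84, -235, 0, 0, 0], [1, 0, -93, -260, 0, 0, 0], [1, 0, -93, -260, 0, 0, 0]]])

```text
time_s: 26.85
position: [0.4084, 0.2756, 0.2433]
ee_rot: [-1.499, 1.569, 3.087]
ft_force: [-0.8, 0.4, 0.1]
gripper_width: 0.0851
```

Request:
drive_tool(series=[[[1, 0, 0, 0, 0, 0, 0], [1, 0, 0, 0, 0, 0, 0], [1, 0, 0, 0, 0, 0, 0]]])

```text
time_s: 27.1
position: [0.4106, 0.2709, 0.2442]
ee_rot: [-0.438, 1.57, -2.141]
ft_force: [0.3, -0.3, 0.3]
gripper_width: 0.0857
```

```bash
python3 look.py cassette_1 c3 .014
```

```text
t 27.1 [0.41056109 0.27092224 0.24424866] 0.01
0.85 [290.  56. 347. 242.] [ 0.412   0.3132 -0.1325] [ 51.3 169.1]
  ref [ 0.412   0.3131 -0.1393] -7.98 100 0.37
[(array([0.4204, 0.3725]), 13.9), (array([0.4042, 0.2547]), 13.3)] model [[0.4204, 0.3725], [0.4037, 0.2537]]
```

```bash
python3 go.py 0.4108 0.3133 -0.022 -7.9
```

```text
t 27.2 pos [0.4108 0.2709 0.2446] alpha -7.56 tilt [-1.e+00  4.e-04 -2.e-04] F [-0.28  0.11  0.23] w 0.0854 q [ 0.49  0.21  1.75 -0.    1.18  0.62]
shift [266.6  -5.7 -41.9] rot [ 0.0059 -0.0002 -0.0004]
```

Request:
drive_tool(series=[[[1, 20, -3, -21, 0.006, 0, 0], [1, 60, -5.7, -42, 0.006, 0, 0], [1, 100, -5.7, -42, 0.006, 0, 0], [1, 140, -5.7, -42, 0.006, 0, 0], [1, 180, -5.7, -42, 0.006, 0, 0], [1, 205, -5.7, -42, 0.006, 0, 0], [1, 215, -5.7, -42, 0.006, 0, 0], [1, 215, -5.7, -42, 0.006, 0, 0]]])

```text
time_s: 27.87
position: [0.4099, 0.3132, 0.0281]
ee_rot: [-0.828, 1.568, -2.536]
ft_force: [-0.6, -0.3, -0.1]
gripper_width: 0.0857
```

```bash
python3 go.py 0.4108 0.3133 -0.022 -7.9;  python3 - <<'E'
from h import *
p,d=camera('wrist'); cv2.imwrite('pics/w27.png',p)
E
```

```text
t 27.87 pos [0.4099 0.3132 0.0281] alpha -7.88 tilt [-1.     -0.002   0.0018] F [-0.55 -0.28 -0.15] w 0.0857 q [ 0.56  0.56  1.87 -0.    0.72  0.7 ]
shift [50.1  1.  -0.3] rot [0.0004 0.0018 0.002 ]
```

View pics/w27.png

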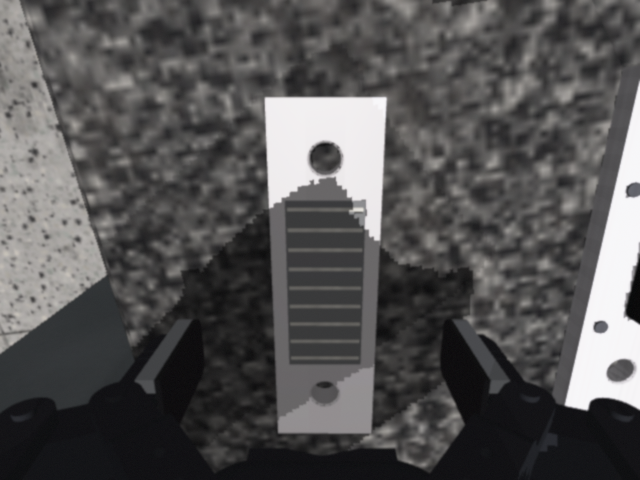

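Request:
drive_tool(series=[[[1, 20, 1, 0, 0, 0, 0], [1, 36, 1, 0, 0, 0, 0], [1, 45, 1, 0, 0, 0, 0], [1, 50, 1, 0, 0, 0, 0], [1, 50, 1, 0, 0, 0, 0], [-1, 50, 1, 0, 0, 0, 0], [-1, 50, 1, 0, 0, 0, 0], [-1, 50, 1, 0, 0, 0, 0]]])

```text
time_s: 28.58
position: [0.4121, 0.3145, -0.0194]
ee_rot: [2.222, 1.569, 0.515]
ft_force: [0.4, -0.5, 1.2]
gripper_width: 0.0516
```

Request:
drive_tool(series=[[[-1, 0, 0, 0, 0, 0, 0], [-1, 0, 0, 0, 0, 0, 0], [-1, 0, 0, 0, 0, 0, 0], [-1, 0, 0, 0, 0, 0, 0]]])

```text
time_s: 28.92
position: [0.4121, 0.3146, -0.019]
ee_rot: [2.222, 1.569, 0.515]
ft_force: [-1.5, -0.9, 10.8]
gripper_width: 0.0481
```

```bash
python3 go.py 0.4108 0.3133 -0.022 -7.9;  python3 - <<'E'
from h import *
p,d=camera('wrist'); cv2.imwrite('pics/w28.png',p)
E
```

```text
t 28.92 pos [ 0.4121  0.3146 -0.019 ] alpha -7.82 tilt [-1.      0.0018 -0.0013] F [-1.53 -0.85 10.83] w 0.0481 q [ 0.56  0.65  1.87 -0.    0.62  0.7 ]
shift [ 3.  -1.1  1.4] rot [ 0.0014 -0.0013 -0.0018]
```

View pics/w28.png

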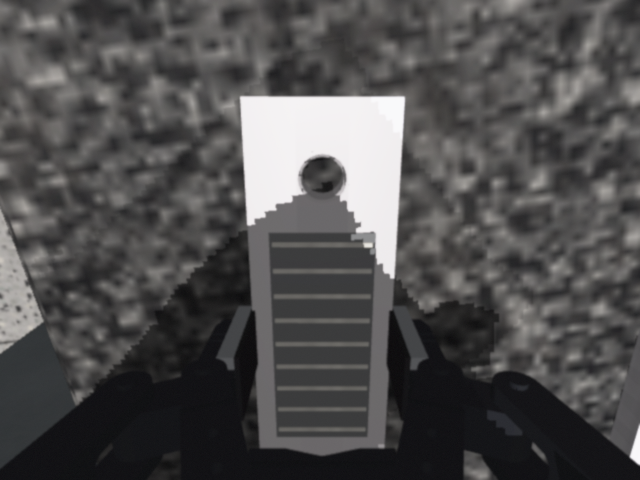

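Request:
drive_tool(series=[[[-1, -4, 0, 0, 0, 0, 0], [-1, -14, 0, 0, 0, 0, 0], [-1, -45, 0, 0, 0, 0, 0], [-1, -85, 0, 0, 0, 0, 0], [-1, -120, 0, 0, 0, 0, 0], [-1, -150, 0, 0, 0, 0, 0], [-1, -150, 0, 0, 0, 0, 0], [-1, -150, 0, 0, 0, 0, 0]]])

```text
time_s: 29.63
position: [0.4121, 0.3146, 0.1317]
ee_rot: [2.239, 1.566, 0.532]
ft_force: [0.6, -0.1, -2.7]
gripper_width: 0.0478
```

```bash
python3 go.py 0.5066 -0.2829 0.13 -7.43
```

```text
t 29.63 pos [0.4121 0.3146 0.1317] alpha -7.82 tilt [-1.      0.0035 -0.0028] F [ 0.6  -0.14 -2.71] w 0.0478 q [ 0.56  0.39  1.81 -0.    0.94  0.7 ]
shift [  0.7 174.9 579.1] rot [-0.0068 -0.0028 -0.0036]
```

Request:
drive_tool(series=[[[-1, 0, 5, 16, 0, 0, 0], [-1, 0, 15, 48, 0, 0, 0], [-1, 0, 26, 84, 0, 0, 0], [-1, 0, 37, 120, 0, 0, 0], [-1, 0, 48, 156, 0, 0, 0], [-1, 0, 59, 192, 0, 0, 0], [-1, 0, 70, 228, 0, 0, 0], [-1, 0, 81, 264, 0, 0, 0]]])

```text
time_s: 30.3
position: [0.4548, 0.0398, 0.1286]
ee_rot: [-1.692, 1.569, 2.884]
ft_force: [0.5, 0.6, -1.1]
gripper_width: 0.0475
```

Request:
drive_tool(series=[[[-1, 0, 11, 36, -0.003, 0, 0], [-1, 0, 22, 72, -0.006, 0, 0], [-1, 0, 33, 108, -0.006, 0, 0], [-1, 0, 44, 144, -0.006, 0, 0], [-1, 0, 55, 180, -0.006, 0, 0], [-1, 0, 66, 216, -0.006, 0, 0], [-1, 0, 77, 250, -0.006, 0, 0], [-1, 0, 86, 280, -0.006, 0, 0]]])

```text
time_s: 30.97
position: [0.5021, -0.2494, 0.1282]
ee_rot: [-2.307, 1.569, 2.274]
ft_force: [-0.7, 0.8, -1.0]
gripper_width: 0.0478
```

```bash
python3 go.py 0.5066 -0.2829 0.13 -7.43
```

```text
t 30.97 pos [ 0.5021 -0.2494  0.1282] alpha -7.52 tilt [-1.     -0.0015 -0.0013] F [-0.7   0.82 -0.96] w 0.0478 q [-0.54  0.47  1.7   0.    0.98 -0.41]
shift [-1.9  8.8 32.6] rot [-0.0016 -0.0013  0.0015]
```

Request:
drive_tool(series=[[[-1, 0, 4, 18, 0, 0, 0], [-1, 0, 7, 29, 0, 0, 0], [-1, 0, 8, 33, 0, 0, 0], [-1, 0, 8, 33, 0, 0, 0], [-1, 0, 8, 33, 0, 0, 0], [-1, 0, 8, 33, 0, 0, 0], [-1, 0, 8, 33, 0, 0, 0]]])

```text
time_s: 31.55
position: [0.5066, -0.2802, 0.1297]
ee_rot: [2.504, 1.57, 0.803]
ft_force: [-0.5, 0.6, -1.0]
gripper_width: 0.0478
```

```bash
cat > hov.py <<'E'
import sys; from h import *
w,Rw,o=where(); p,d=camera('wrist'); np.savez('hh.npz',p=p,d=d,w=w,rpy=o['ee_rot'])
cv2.imwrite(sys.argv[1],cv2.resize(p[145:205,285:365],None,fx=10,fy=10,interpolation=cv2.INTER_CUBIC))
P=cam_pose('wrist',o);K,Rc,t=P; print(t+Rc@(np.linalg.inv(K)@[320,120,1]*np.median(d[117:124,317:324])), w)
E
python3 go.py 0.5066 -0.2829 0.13 -7.43; python3 hov.py pics/w29.png
```

```text
t 31.55 pos [ 0.5066 -0.2802  0.1297] alpha -7.41 tilt [-1.e+00  5.e-04 -7.e-04] F [-0.46  0.61 -1.05] w 0.0478 q [-0.59  0.49  1.65  0.    1.   -0.46]
shift [-0.3  0.4  2.7] rot [ 0.0003 -0.0007 -0.0005]
[ 0.51646738 -0.20441697  0.16253181] [ 0.50655927 -0.28019661  0.12967258]
```

View pics/w29.png

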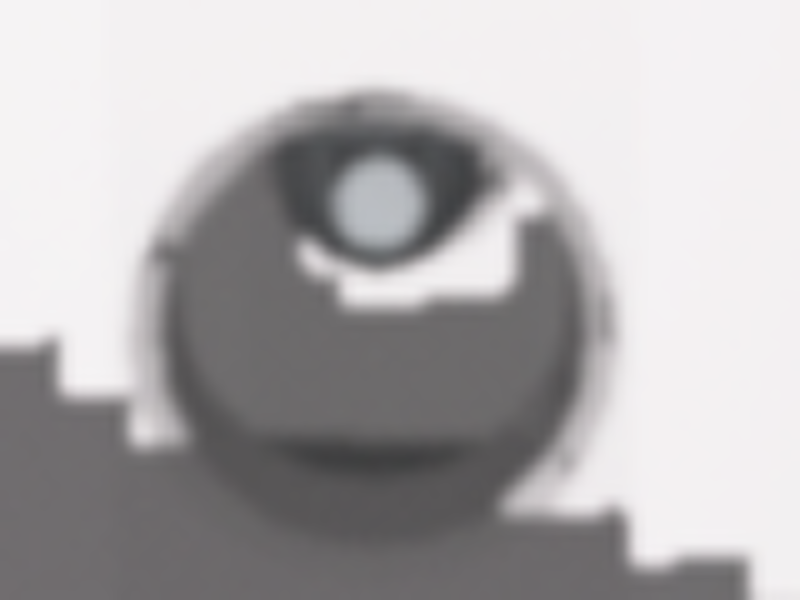

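Run:
```python
from pin import *
b=np.load('hh.npz'); P=cam_pose('wrist',dict(position=b['w'],ee_rot=b['rpy'])); Rw=RPY(b['rpy'])
H,N=hp(P,[322.05,176.75],[322.85,165.15],.1627); print(H,N,'move',(N-H)[:2]*1000,'tool', Rw.T@(N-H)*1000)
```

```text
[ 0.5148314  -0.22182903  0.1627    ] [ 0.51497679 -0.22422858  0.11      ] move [ 0.14538867 -2.39954399] tool [52.69863496  0.42773581  2.39580148]
```

Request:
drive_tool(series=[[[-1, 10, 0.4, 2.4, 0, 0, 0], [-1, 22, 0.4, 2.4, 0, 0, 0], [-1, 31, 0.4, 2.4, 0, 0, 0], [-1, 39, 0.4, 2.4, 0, 0, 0], [-1, 47, 0.4, 2.4, 0, 0, 0], [-1, 54, 0.4, 2.4, 0, 0, 0], [-1, 54, 0.4, 2.4, 0, 0, 0]]])

```text
time_s: 32.18
position: [0.506, -0.2832, 0.0739]
ee_rot: [-2.379, 1.569, 2.203]
ft_force: [-0.2, -0.0, -1.4]
gripper_width: 0.0473
```

```bash
python3 go.py 0.5066 -0.2827 0.039 -7.43; python3 hov.py pics/w30.png
```

```text
t 32.18 pos [ 0.506  -0.2832  0.0739] alpha -7.48 tilt [-1.     -0.0015 -0.0015] F [-0.2  -0.04 -1.45] w 0.0473 q [-0.59  0.57  1.68  0.    0.89 -0.46]
shift [34.9  0.6 -0.5] rot [-0.0008 -0.0015  0.0015]
[ 0.51600958 -0.20748206  0.1067007 ] [ 0.50595649 -0.28321369  0.0738664 ]
```

View pics/w30.png

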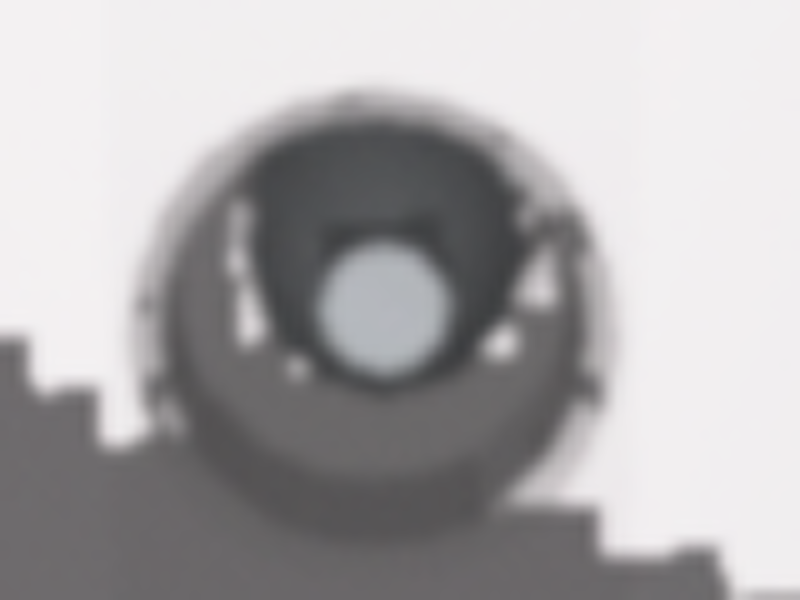

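Request:
drive_tool(series=[[[-1, 7, 0.6, 0, 0, 0, 0], [-1, 15, 0.6, 0, 0, 0, 0], [-1, 23, 0.6, 0, 0, 0, 0], [-1, 29, 0.6, 0, 0, 0, 0], [-1, 32, 0.6, 0, 0, 0, 0], [-1, 33, 0.6, 0, 0, 0, 0], [-1, 33, 0.6, 0, 0, 0, 0]]])

```text
time_s: 32.82
position: [0.5073, -0.2838, 0.0424]
ee_rot: [2.255, 1.57, 0.554]
ft_force: [-0.1, 1.6, -1.5]
gripper_width: 0.0476
```

Request:
drive_tool(series=[[[-1, 1, 0, 0, 0, 0, 0], [-1, 2, 0, 0, 0, 0, 0], [-1, 2.5, 0, 0, 0, 0, 0], [-1, 2.5, 0, 0, 0, 0, 0]]])

```text
time_s: 33.15
position: [0.5073, -0.2838, 0.0402]
ee_rot: [1.93, 1.57, 0.228]
ft_force: [-0.5, 0.7, -2.0]
gripper_width: 0.0476
```

Request:
drive_tool(series=[[[-1, 1, 0, 0, 0, 0, 0], [-1, 1.5, 0, 0, 0, 0, 0], [-1, 2, 0, 0, 0, 0, 0], [-1, 2, 0, 0, 0, 0, 0]]])

```text
time_s: 33.48
position: [0.5074, -0.2838, 0.039]
ee_rot: [1.927, 1.57, 0.226]
ft_force: [-3.1, 3.1, 9.8]
gripper_width: 0.0479
```

Contact at the expected height: TCP 0.039, which puts the underside at 0.058. Release and retreat.

Request:
drive_tool(series=[[[-1, -0.7, 0, 0, 0, 0, 0], [0.4, -0.7, 0, 0, 0, 0, 0], [1, -0.7, 0, 0, 0, 0, 0], [1, -0.7, 0, 0, 0, 0, 0], [1, -0.7, 0, 0, 0, 0, 0], [1, -0.7, 0, 0, 0, 0, 0]]])

```text
time_s: 33.98
position: [0.5073, -0.2838, 0.0388]
ee_rot: [2.029, 1.57, 0.327]
ft_force: [-1.2, -0.1, 0.1]
gripper_width: 0.0851
```

Request:
drive_tool(series=[[[1, -10, 0, 0, 0, 0, 0], [1, -40, 0, 0, 0, 0, 0], [1, -80, 0, 0, 0, 0, 0], [1, -120, 0, 0, 0, 0, 0], [1, -160, 0, 0, 0, 0, 0], [1, -200, 0, 0, 0, 0, 0], [1, -205, 0, 10, 0, 0, 0], [1, -205, 0, 20, 0, 0, 0]]])

```text
time_s: 34.65
position: [0.5055, -0.3044, 0.2475]
ee_rot: [1.189, 1.564, -0.511]
ft_force: [-0.7, -0.3, -0.1]
gripper_width: 0.0855
```

```bash
python3 - <<'E'
from cas import *
w,Rw,o=where(); print(o['time_s'],w)
p,d=camera('wrist'); P=cam_pose('wrist',o); cv2.imwrite('pics/w31.png',p[:300])
p,d=camera('top'); cv2.imwrite('pics/t5.png',p); PT=cam_pose('top')
for r in trace('top','end_plate'):
    v,s=fit_mask(PT,r['mask'],.012); print(round(r['score'],2),np.round(r['box']),v.round(4),np.degrees(v[2]).round(1),np.round(s))
p,d=camera('side'); u,v=world2pix(cam_pose('side'),[.506,-.284,.06])[0].astype(int); cv2.imwrite('pics/s4.png',cv2.resize(p[v-60:v+60,u-80:u+80],None,fx=5,fy=5,interpolation=cv2.INTER_CUBIC))
E
python3 go.py 0.557 0.274 0.244 -7.5
```

```text
34.65 [ 0.50550013 -0.30443663  0.24754357]
0.9 [177. 249. 232. 280.] [ 0.563   0.3043 -0.1445] -8.3 [ 51. 172.]
0.2 [322. 269. 339. 276.] [ 0.5335 -0.0555 -0.017 ] -1.0 [14. 37.]
t 34.85 pos [ 0.5037 -0.3034  0.242 ] alpha -7.52 tilt [-1.    -0.002 -0.002] F [ 0.34 -0.32 -0.95] w 0.0852 q [-0.62  0.39  1.51  0.    1.25 -0.49]
shift [  -0.7  -22.8 -579.4] rot [-0.0004 -0.002   0.002 ]
```

View pics/w31.png

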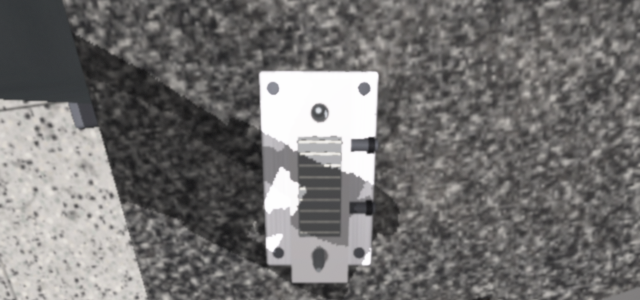

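View pics/s4.png

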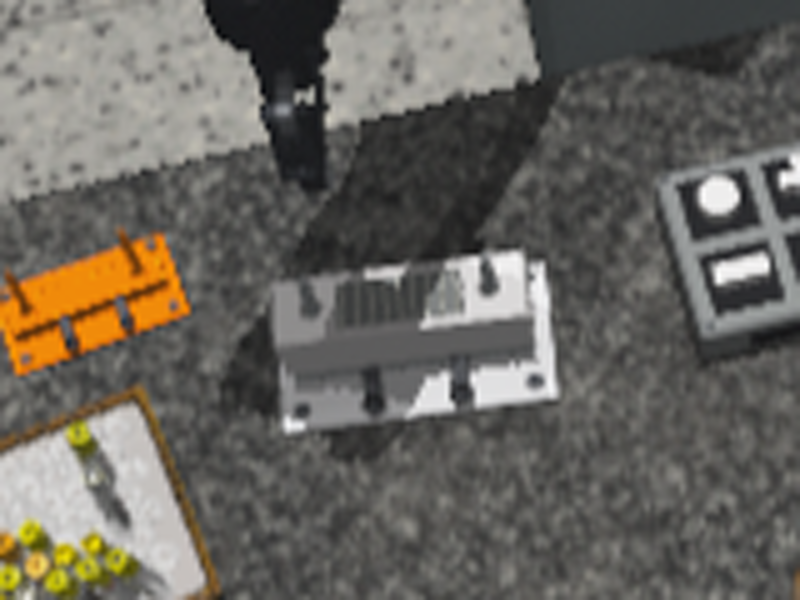

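All three cassettes are stacked over both pins. Next is the end plate at top pixel (205,263).

Request:
drive_tool(series=[[[1, 0, -1, -20, 0, 0, 0], [1, -1, -3, -60, 0, 0, 0], [1, -1, -4, -100, 0, 0, 0], [1, -1, -6, -140, 0, 0, 0], [1, -1, -7, -180, 0, 0, 0], [1, -1, -9, -220, 0, 0, 0], [1, -1, -10, -260, 0, 0, 0], [1, -1, -12, -300, 0, 0, 0]]])

```text
time_s: 35.52
position: [0.5308, -0.0023, 0.2436]
ee_rot: [-1.835, 1.569, 2.747]
ft_force: [0.7, 0.2, -0.2]
gripper_width: 0.0857
```

Request:
drive_tool(series=[[[1, 0, -2, -40, 0, 0, 0], [1, 0, -3, -80, 0, 0, 0], [1, 0, -5, -120, 0, 0, 0], [1, 0, -6, -160, 0, 0, 0], [1, 0, -8, -200, 0, 0, 0], [1, 0, -9, -240, 0, 0, 0], [1, 0, -11, -268, 0, 0, 0], [1, 0, -11, -275, 0, 0, 0]]])

```text
time_s: 36.18
position: [0.5553, 0.2735, 0.2431]
ee_rot: [-1.525, 1.569, 3.06]
ft_force: [0.0, 0.1, 0.6]
gripper_width: 0.0853
```

Request:
drive_tool(series=[[[1, 0, 0, 0, 0, 0, 0], [1, 0, 0, 0, 0, 0, 0], [1, 0, 0, 0, 0, 0, 0], [1, 0, 0, 0, 0, 0, 0]]])

```text
time_s: 36.52
position: [0.5566, 0.2681, 0.245]
ee_rot: [1.879, 1.57, 0.177]
ft_force: [0.0, -0.9, 0.0]
gripper_width: 0.0851
```

```bash
python3 look.py end_plate ep .012
```

```text
t 36.5167 [0.55659563 0.26814168 0.24495718] 0.007
0.66 [300.  61. 357. 249.] [ 0.5654  0.3044 -0.1503] [ 51.6 171.5]
  ref [ 0.5655  0.3044 -0.1524] -8.73 100 0.39
[(array([0.5746, 0.3637]), 14.1), (array([0.5566, 0.2463]), 13.4)] model [[0.5746, 0.3637], [0.5564, 0.2451]]
```

View pics/ep.png

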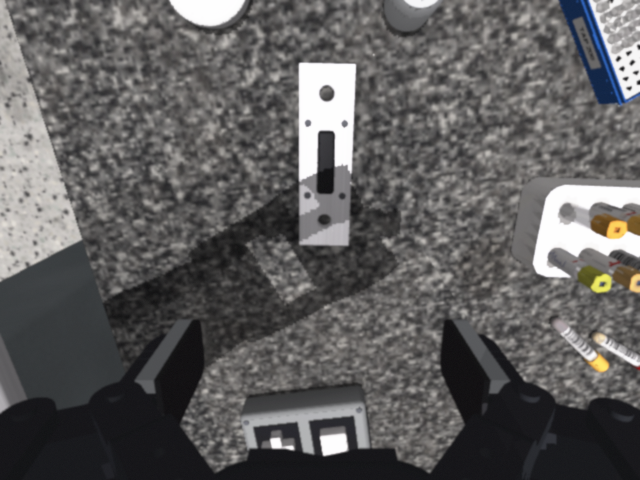

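```bash
python3 go.py 0.5643 0.3046 0.045 -8.73
```

```text
t 36.62 pos [0.5567 0.2684 0.2452] alpha -7.56 tilt [-1.e+00  8.e-04 -4.e-04] F [-0.51 -0.14  0.34] w 0.0853 q [0.37 0.44 1.42 0.   1.28 0.51]
shift [200.2   2.6 -36.8] rot [ 0.0205 -0.0005 -0.0007]
```

Request:
drive_tool(series=[[[1, 20, 1, -18, 0.01, 0, 0], [1, 60, 2.6, -36.8, 0.02, 0, 0], [1, 100, 2.6, -36.8, 0.02, 0, 0], [1, 140, 2.6, -36.8, 0.02, 0, 0], [1, 180, 2.6, -36.8, 0.02, 0, 0], [1, 200, 2.6, -36.8, 0.02, 0, 0], [1, 200, 2.6, -36.8, 0.02, 0, 0], [1, 200, 2.6, -36.8, 0.02, 0, 0]]])

```text
time_s: 37.28
position: [0.5641, 0.3052, 0.0451]
ee_rot: [-1.014, 1.571, -2.736]
ft_force: [0.5, 0.8, 1.2]
gripper_width: 0.0856
```

```bash
python3 go.py 0.5643 0.3046 -0.008 -8.73;  python3 - <<'E'
from h import *
p,d=camera('wrist'); cv2.imwrite('pics/w32.png',p)
E
```

```text
t 37.28 pos [0.5641 0.3052 0.0451] alpha -8.66 tilt [-1.e+00 -2.e-04  1.e-04] F [0.48 0.79 1.25] w 0.0856 q [0.42 0.7  1.52 0.   0.92 0.57]
shift [53.1  0.3  0.5] rot [0.0012 0.0001 0.0002]
```

View pics/w32.png

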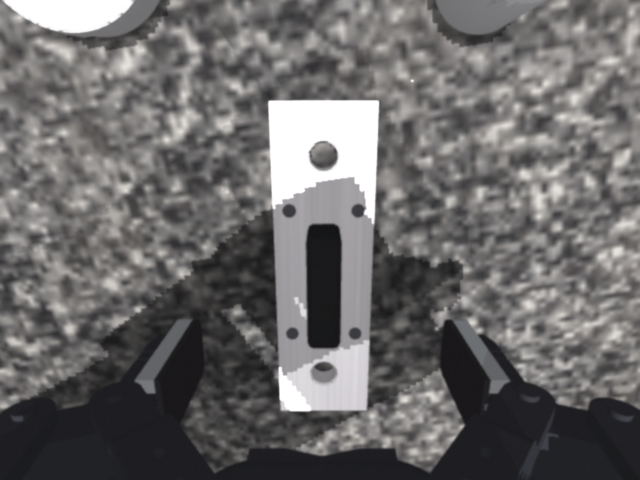

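Request:
drive_tool(series=[[[1, 20, 0.3, 0, 0, 0, 0], [1, 38, 0.3, 0.3, 0, 0, 0], [1, 48, 0.3, 0.3, 0, 0, 0], [1, 52, 0.3, 0.3, 0, 0, 0], [1, 53, 0.3, 0.3, 0, 0, 0], [1, 53, 0.3, 0.3, 0, 0, 0]]])

```text
time_s: 37.83
position: [0.565, 0.3056, -0.0067]
ee_rot: [2.149, 1.568, 0.427]
ft_force: [0.2, 0.2, -0.0]
gripper_width: 0.0853
```

Request:
drive_tool(series=[[[-1, 0, 0, 0, 0, 0, 0], [-1, 0, 0, 0, 0, 0, 0], [-1, 0, 0, 0, 0, 0, 0], [-1, 0, 0, 0, 0, 0, 0], [-1, 0, 0, 0, 0, 0, 0], [-1, 0, 0, 0, 0, 0, 0], [-1, 0, 0, 0, 0, 0, 0]]], grip_force=80)

```text
time_s: 38.42
position: [0.5646, 0.3055, -0.0075]
ee_rot: [2.178, 1.569, 0.457]
ft_force: [-0.0, 0.2, 2.7]
gripper_width: 0.0146
```

```bash
python3 go.py 0.5643 0.3046 -0.008 -8.73;  python3 - <<'E'
from h import *
p,d=camera('wrist'); cv2.imwrite('pics/w33.png',p)
E
```

```text
t 38.42 pos [ 0.5646  0.3055 -0.0075] alpha -8.62 tilt [-1.0e+00  1.2e-03 -8.0e-04] F [-0.04  0.21  2.66] w 0.0146 q [0.42 0.78 1.53 0.   0.83 0.57]
shift [ 0.5 -0.1  0.9] rot [ 0.0019 -0.0008 -0.0012]
```

View pics/w33.png

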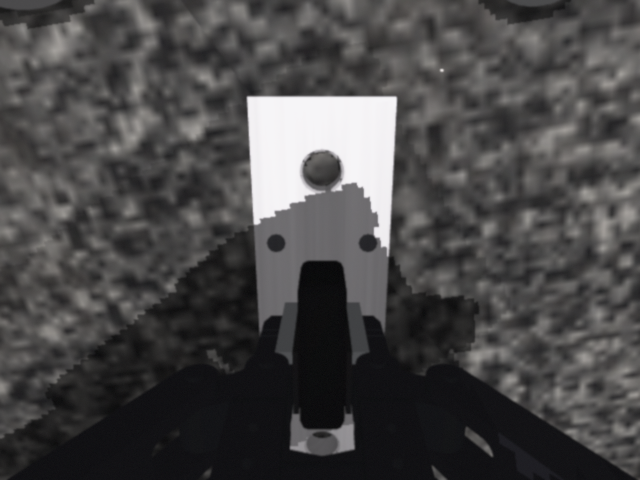

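Request:
drive_tool(series=[[[-1, -4, 0, 0, 0, 0, 0], [-1, -14, 0, 0, 0, 0, 0], [-1, -45, 0, 0, 0, 0, 0], [-1, -80, 0, 0, 0, 0, 0], [-1, -115, 0, 0, 0, 0, 0], [-1, -146, 0, 0, 0, 0, 0], [-1, -146, 0, 0, 0, 0, 0], [-1, -146, 0, 0, 0, 0, 0]]], grip_force=100)

```text
time_s: 39.13
position: [0.5648, 0.3056, 0.1401]
ee_rot: [2.15, 1.567, 0.429]
ft_force: [-0.3, 0.5, -3.3]
gripper_width: 0.0143
```

```bash
python3 go.py 0.5066 -0.2833 0.138 -7.43
python3 - <<'E'
from h import *
p,d=camera('wrist'); cv2.imwrite('pics/w34.png',p)
E
```

```text
t 39.13 pos [0.5648 0.3056 0.1401] alpha -8.62 tilt [-1.      0.0034 -0.0022] F [-0.3   0.49 -3.26] w 0.0143 q [0.42 0.58 1.46 0.   1.09 0.57]
shift [  0.9  30.7 590.9] rot [-0.0208 -0.0022 -0.0034]
```

View pics/w34.png

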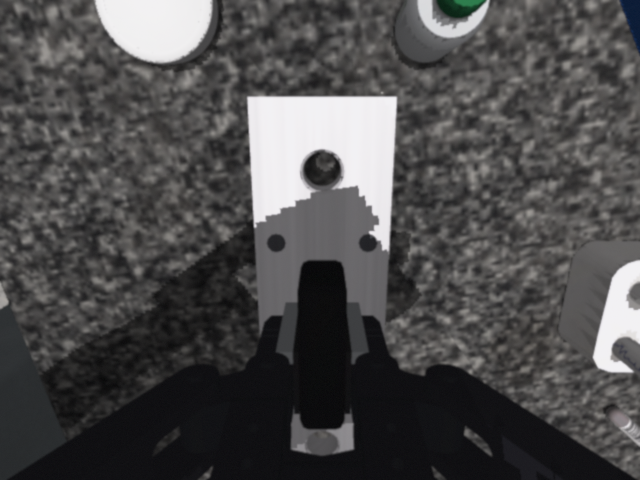

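Request:
drive_tool(series=[[[-1, 0, 1, 16, 0, 0, 0], [-1, 0, 2, 48, 0, 0, 0], [-1, 0, 4, 84, 0, 0, 0], [-1, 0, 6, 120, 0, 0, 0], [-1, 0, 8, 156, 0, 0, 0], [-1, 0, 10, 192, 0, 0, 0], [-1, 0, 12, 228, 0, 0, 0], [-1, 0, 14, 264, -0.01, 0, 0]]])

```text
time_s: 39.85
position: [0.5369, 0.0406, 0.1362]
ee_rot: [-1.569, 1.568, 3.003]
ft_force: [1.3, -0.6, -1.7]
gripper_width: 0.0143
```

Request:
drive_tool(series=[[[-1, 0, 2, 36, 0, 0, 0], [-1, 0, 4, 72, -0.01, 0, 0], [-1, 0, 6, 108, -0.01, 0, 0], [-1, 0, 8, 144, -0.01, 0, 0], [-1, 0, 10, 180, -0.01, 0, 0], [-1, 0, 12, 216, -0.01, 0, 0], [-1, 0, 14, 250, -0.01, 0, 0], [-1, 0, 15, 280, -0.01, 0, 0]]])

```text
time_s: 40.52
position: [0.5127, -0.2388, 0.1361]
ee_rot: [-2.162, 1.568, 2.419]
ft_force: [-1.0, 0.1, -2.6]
gripper_width: 0.0139
```

```bash
python3 go.py 0.5066 -0.2833 0.138 -7.43
```

```text
t 40.52 pos [ 0.5127 -0.2388  0.1361] alpha -7.52 tilt [-1.     -0.0023 -0.0015] F [-0.97  0.1  -2.65] w 0.0139 q [-0.52  0.46  1.68  0.    1.   -0.39]
shift [-2.  -0.2 44.9] rot [-0.0015 -0.0015  0.0023]
```

Request:
drive_tool(series=[[[-1, 0, 0, 22, 0, 0, 0], [-1, 0, 0, 38, 0, 0, 0], [-1, 0, 0, 46, 0, 0, 0], [-1, 0, 0, 46, 0, 0, 0], [-1, 0, 0, 46, 0, 0, 0], [-1, 0, 0, 46, 0, 0, 0], [-1, 0, 0, 46, 0, 0, 0]]])

```text
time_s: 41.1
position: [0.5083, -0.2816, 0.1376]
ee_rot: [2.877, 1.57, 1.177]
ft_force: [0.8, -0.3, -2.5]
gripper_width: 0.0143
```

```bash
python3 go.py 0.5066 -0.2833 0.138 -7.43; python3 hov.py pics/w35.png
```

```text
t 41.1 pos [ 0.5083 -0.2816  0.1376] alpha -7.41 tilt [-1.e+00  2.e-04 -8.e-04] F [ 0.77 -0.25 -2.5 ] w 0.0143 q [-0.59  0.49  1.64  0.    1.02 -0.46]
shift [-0.4 -1.4  1.9] rot [ 0.0003 -0.0008 -0.0002]
[ 0.51813266 -0.20598318  0.15711132] [ 0.50827959 -0.28162228  0.13761553]
```

View pics/w35.png

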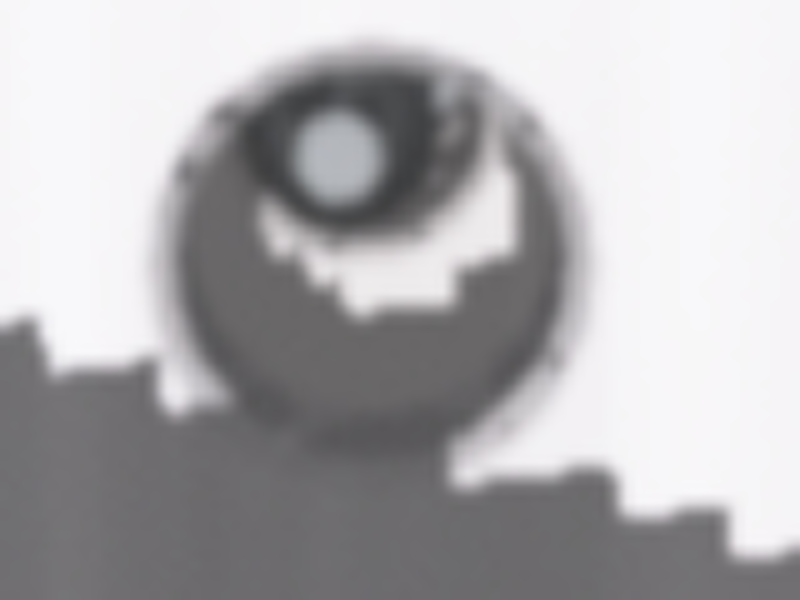

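Run:
```python
from pin import *
b=np.load('hh.npz'); P=cam_pose('wrist',dict(position=b['w'],ee_rot=b['rpy'])); Rw=RPY(b['rpy'])
H,N=hp(P,[322.15,169.75],[318.85,160.65],.1573); print(H,N,'move',(N-H)[:2]*1000,'tool', Rw.T@(N-H)*1000)
a=np.radians(-7.41); print((H[:2]-b['w'][:2])@[-np.sin(a),np.cos(a)])
```

```text
[ 0.51668611 -0.22271614  0.1573    ] [ 0.51502624 -0.22427169  0.11      ] move [-1.65986402 -1.55554922] tool [47.29821724 -1.45589051  1.79552519]
0.05949836828359903
```

Request:
drive_tool(series=[[[-1, 10, -1.5, 1.8, 0, 0, 0], [-1, 20, -1.5, 1.8, 0, 0, 0], [-1, 29, -1.5, 1.8, 0, 0, 0], [-1, 37, -1.5, 1.8, 0, 0, 0], [-1, 44, -1.5, 1.8, 0, 0, 0], [-1, 50, -1.5, 1.8, 0, 0, 0], [-1, 50, -1.5, 1.8, 0, 0, 0]]])

```text
time_s: 41.73
position: [0.5059, -0.2839, 0.0863]
ee_rot: [-2.439, 1.569, 2.143]
ft_force: [0.4, 1.1, -2.0]
gripper_width: 0.0143
```

```bash
python3 go.py 0.5066 -0.2833 0.0645 -7.43; python3 hov.py pics/w36.png
```

```text
t 41.73 pos [ 0.5059 -0.2839  0.0863] alpha -7.48 tilt [-1.     -0.0012 -0.0014] F [ 0.37  1.07 -1.98] w 0.0143 q [-0.59  0.55  1.67  0.    0.92 -0.46]
shift [21.8  0.6 -0.7] rot [-0.0009 -0.0014  0.0012]
[ 0.51586162 -0.2083227   0.10607906] [ 0.50589094 -0.2839382   0.08630129]
```

View pics/w36.png

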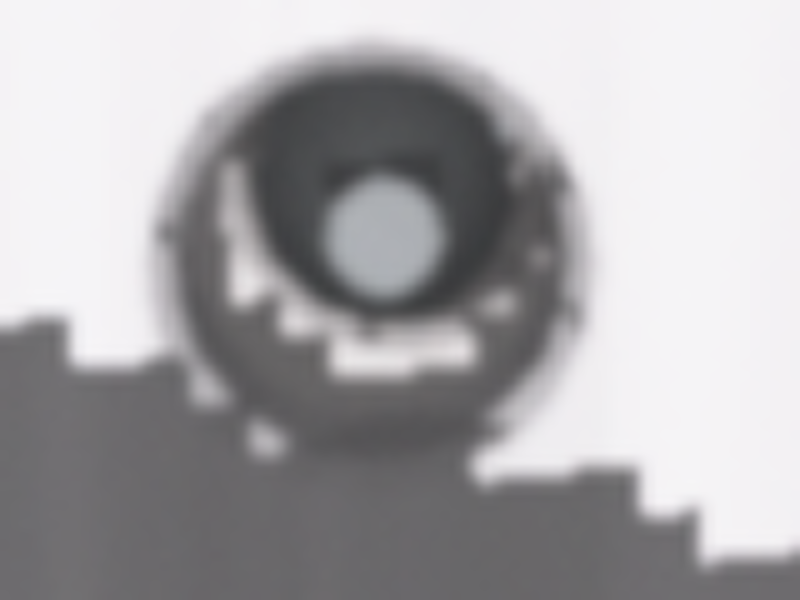

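Centred. I'll lower to contact.

Request:
drive_tool(series=[[[-1, 5, 0.5, 0, 0, 0, 0], [-1, 11, 0.5, 0, 0, 0, 0], [-1, 16, 0.5, 0, 0, 0, 0], [-1, 19, 0.5, 0, 0, 0, 0], [-1, 20, 0.5, 0, 0, 0, 0], [-1, 20, 0.5, 0, 0, 0, 0]]])

```text
time_s: 42.28
position: [0.5069, -0.2844, 0.0675]
ee_rot: [2.589, 1.57, 0.887]
ft_force: [-0.6, 0.6, -2.9]
gripper_width: 0.014
```

Request:
drive_tool(series=[[[-1, 1, 0, 0, 0, 0, 0], [-1, 2, 0, 0, 0, 0, 0], [-1, 2, 0, 0, 0, 0, 0], [-1, 2, 0, 0, 0, 0, 0]]])

```text
time_s: 42.62
position: [0.507, -0.2844, 0.0659]
ee_rot: [2.078, 1.57, 0.377]
ft_force: [0.5, 1.6, -3.6]
gripper_width: 0.0143
```

Request:
drive_tool(series=[[[-1, 1, 0, 0, 0, 0, 0], [-1, 1.5, 0, 0, 0, 0, 0], [-1, 2, 0, 0, 0, 0, 0], [-1, 2, 0, 0, 0, 0, 0]]])

```text
time_s: 42.95
position: [0.5071, -0.2844, 0.0645]
ee_rot: [1.932, 1.57, 0.231]
ft_force: [-3.2, 3.1, 5.6]
gripper_width: 0.0143
```

Request:
drive_tool(series=[[[-1, 0.6, 0, 0, 0, 0, 0], [-1, 0.6, 0, 0, 0, 0, 0], [-1, -0.5, 0, 0, 0, 0, 0], [-0.4, -0.5, 0, 0, 0, 0, 0], [0.3, -0.5, 0, 0, 0, 0, 0], [0.3, -0.5, 0, 0, 0, 0, 0], [0.3, -0.5, 0, 0, 0, 0, 0]]])

```text
time_s: 43.53
position: [0.5072, -0.2846, 0.0644]
ee_rot: [1.726, 1.57, 0.024]
ft_force: [-0.4, 0.7, -0.5]
gripper_width: 0.0553
```

Request:
drive_tool(series=[[[0.3, -5, 0, 0, 0, 0, 0], [0.3, -20, 0, 0, 0, 0, 0], [0.3, -50, 0, 0, 0, 0, 0], [0.3, -90, 0, 0, 0, 0, 0], [0.3, -130, 0, 0, 0, 0, 0], [0.3, -160, 0, 10, 0, 0, 0], [0.3, -170, 0, 30, 0, 0, 0], [0.3, -170, 0, 30, 0, 0, 0]]])

```text
time_s: 44.2
position: [0.5037, -0.3171, 0.2382]
ee_rot: [1.069, 1.564, -0.634]
ft_force: [-0.0, -0.8, -0.4]
gripper_width: 0.0552
```

```bash
python3 - <<'E'
from cas import *
w,Rw,o=where(); print(o['time_s'],w,o['ft_force'])
p,d=camera('wrist'); P=cam_pose('wrist',o); cv2.imwrite('pics/w37.png',p)
K,Rc,t=P
for h in (.084,):
  for r in trace('wrist','end_plate'): 
    v,s=fit_mask(P,r['mask'],h); print(r['score'],v.round(4),np.degrees(v[2]),s)
v=np.array([.507,-.2844,-.1296]); 
v,n,e,md=refine(P,p,v,.084); print('ref',v.round(4),np.degrees(v[2]),n,e)
c,s=np.cos(v[2]),np.sin(v[2])
for l in [(-.018,.078),(.018,.078),(-.018,-.045),(.018,-.045),(0,.035),(-.018,0),(.018,0),(.018,-.078),(-.018,-.078)]:
    X=np.array([v[0]+c*l[0]-s*l[1],v[1]+s*l[0]+c*l[1],.084]); u=world2pix(P,X)[0].round().astype(int); z=np.median(d[u[1]-2:u[1]+3,u[0]-2:u[0]+3]); print(l,u,(t+Rc@(np.linalg.inv(K)@[u[0],u[1],1]*z)).round(4))
p,d=camera('side'); u,v=world2pix(cam_pose('side'),[.506,-.284,.06])[0].astype(int); cv2.imwrite('pics/s5.png',cv2.resize(p[v-60:v+60,u-80:u+80],None,fx=5,fy=5,interpolation=cv2.INTER_CUBIC))
E
python3 go.py 0.5345 0.0065 0.09 0
```

```text
44.2 [ 0.5036833  -0.31711556  0.23822731] [-0.03722005 -0.84856657 -0.3761938 ]
0.76 [ 0.5076 -0.2851 -0.1324] -7.58554077148436 (50.26031494140625, 169.1199188232422)
ref [ 0.508  -0.2849 -0.1457] -8.350357391309297 62 1.1921902841330052
(-0.018, 0.078) [296  66] [ 0.5016 -0.205   0.0836]
(0.018, 0.078) [346  67] [ 0.5371 -0.2104  0.0841]
(-0.018, -0.045) [297 231] [ 0.4839 -0.3267  0.0841]
(0.018, -0.045) [341 232] [ 0.519  -0.3323  0.0841]
(0, 0.035) [320 129] [ 0.5129 -0.2504  0.0845]
(-0.018, 0) [296 175] [ 0.4899 -0.282   0.084 ]
(0.018, 0) [343 176] [ 0.5259 -0.2876  0.0838]
(0.018, -0.078) [340 270] [ 0.5143 -0.3649  0.0841]
(-0.018, -0.078) [297 269] [ 0.4789 -0.3592  0.084 ]
t 44.35 pos [ 0.5026 -0.3137  0.2335] alpha -7.5 tilt [-1.0e+00 -5.0e-04 -1.3e-03] F [-0.19  0.05 -0.78] w 0.0555 q [-0.64  0.41  1.51  0.    1.23 -0.51]
shift [ 144.   -10.1 -321.4] rot [-0.1309 -0.0014  0.0004]
```

View pics/w37.png

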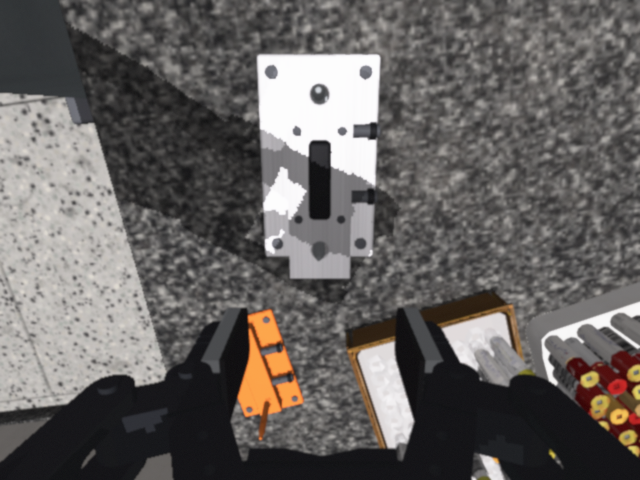

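View pics/s5.png

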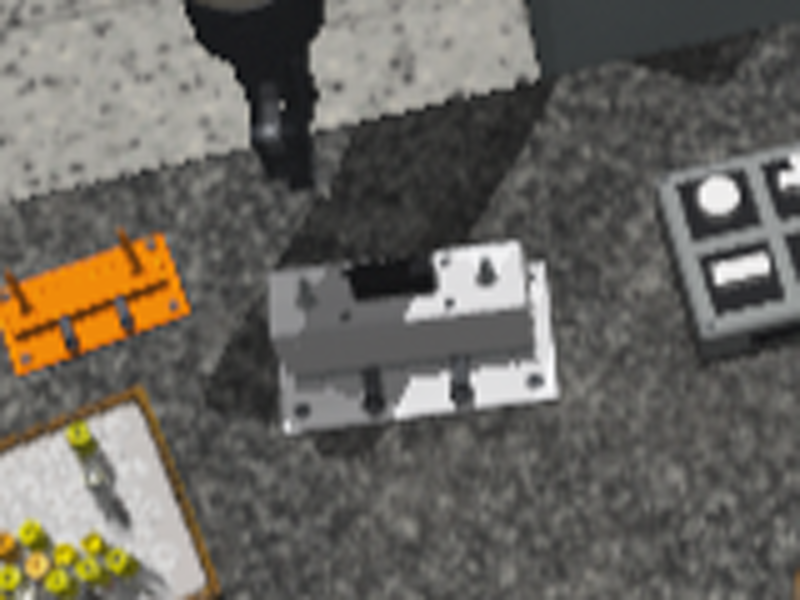

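Request:
drive_tool(series=[[[-1, 0, -1, -20, -0.02, 0, 0], [-1, 0, -2, -60, -0.05, 0, 0], [-1, 0, -3, -100, -0.08, 0, 0], [-1, 0, -5, -140, -0.131, 0, 0], [-1, 0, -6, -180, -0.131, 0, 0], [-1, 20, -8, -220, -0.131, 0, 0], [-1, 50, -9, -260, -0.131, 0, 0], [-1, 80, -10, -295, -0.131, 0, 0]]])

```text
time_s: 45.02
position: [0.5297, -0.0298, 0.1635]
ee_rot: [2.092, 1.57, 0.522]
ft_force: [1.9, -1.1, -1.1]
gripper_width: 0.0004
```

Request:
drive_tool(series=[[[-1, 30, 0, -20, 0, 0, 0], [-1, 60, 0, -26, 0, 0, 0], [-1, 60, 0, -26, 0, 0, 0], [-1, 60, 0, -26, 0, 0, 0], [-1, 60, 0, -26, 0, 0, 0], [-1, 60, 0, -26, 0, 0, 0]]])

```text
time_s: 45.52
position: [0.5312, -0.0071, 0.1063]
ee_rot: [1.59, 1.567, 0.019]
ft_force: [-0.0, 0.3, -0.0]
gripper_width: -0.0005
```

```bash
python3 go.py 0.5345 0.0065 0.025 0
python3 - <<'E'
from h import *
p,d=camera('wrist'); cv2.imwrite('pics/w38.png',p)
E
```

```text
t 45.52 pos [ 0.5312 -0.0071  0.1063] alpha -0.02 tilt [-1.0e+00  3.3e-03 -1.0e-04] F [-0.03  0.26 -0.04] w -0.0005 q [-0.1   0.45  1.79  0.    0.9  -0.1 ]
shift [ 81.3   3.  -13.6] rot [-0.0003 -0.0001 -0.0033]
```

View pics/w38.png

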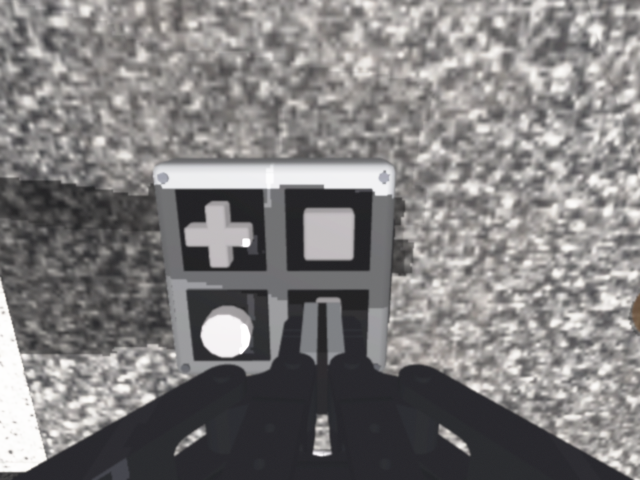

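Request:
drive_tool(series=[[[-1, 10, 3, -13.6, 0, 0, 0], [-1, 25, 3, -13.6, 0, 0, 0], [-1, 50, 3, -13.6, 0, 0, 0], [-1, 60, 3, -13.6, 0, 0, 0], [-1, 60, 3, -13.6, 0, 0, 0], [-1, 60, 3, -13.6, 0, 0, 0]]])

```text
time_s: 46.07
position: [0.5336, 0.0068, 0.0453]
ee_rot: [1.896, 1.57, 0.325]
ft_force: [0.9, 0.5, 0.1]
gripper_width: 0.0001
```

```bash
python3 go.py 0.5345 0.0065 0.0245 0
python3 - <<'E'
from h import *
p,d=camera('wrist'); cv2.imwrite('pics/w39.png',p[200:440,120:440])
E
```

```text
t 46.07 pos [0.5336 0.0068 0.0453] alpha -0.01 tilt [-1.e+00  1.e-03 -3.e-04] F [0.85 0.47 0.14] w 0.0001 q [-0.07  0.55  1.82  0.    0.77 -0.08]
shift [20.8  0.8  0.3] rot [-0.0001 -0.0003 -0.001 ]
```

View pics/w39.png

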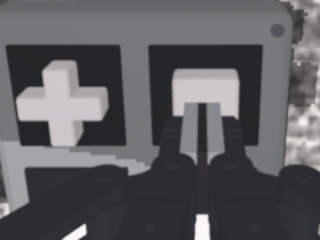

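Over the square key; press.

Request:
drive_tool(series=[[[-1, 10, 0.8, 0, 0, 0, 0], [-1, 14, 0.8, 0, 0, 0, 0], [-1, 17, 0.8, 0, 0, 0, 0], [-1, 19.5, 0.8, 0, 0, 0, 0], [-1, 21, 0.8, 0, 0, 0, 0], [-1, 21, 0.8, 0, 0, 0, 0], [-1, 21, 0.8, 0, 0, 0, 0]]])

```text
time_s: 46.7
position: [0.5346, 0.0071, 0.025]
ee_rot: [1.637, 1.569, 0.067]
ft_force: [-4.9, 0.5, 18.5]
gripper_width: 0.0002
```

Request:
drive_tool(series=[[[-1, -20, 0, 0, 0, 0, 0], [-1, -35, 0, 0, 0, 0, 0], [-1, -35, -31, 30, 0, 0, 0], [-1, -35, -61, 60, 0, 0, 0], [-1, -35, -61, 60, 0, 0, 0], [-1, -20, -61, 60, 0, 0, 0], [-1, -20, -61, 60, 0, 0, 0], [-1, -20, -61, 60, 0, 0, 0]]])

```text
time_s: 47.37
position: [0.4729, -0.0527, 0.0432]
ee_rot: [-2.497, 1.57, 2.215]
ft_force: [0.4, -0.5, -0.8]
gripper_width: 0.0001
```

```bash
python3 go.py 0.473 -0.0534 0.0245 0
python3 - <<'E'
from h import *
p,d=camera('wrist'); cv2.imwrite('pics/w40.png',p[80:440,120:540])
E
```

```text
t 47.37 pos [ 0.4729 -0.0527  0.0432] alpha 0.02 tilt [-1.e+00 -5.e-04 -7.e-04] F [ 0.44 -0.46 -0.76] w 0.0001 q [-0.21  0.48  1.97  0.    0.7  -0.21]
shift [18.7  0.1  0.7] rot [ 0.0004 -0.0007  0.0005]
```

View pics/w40.png

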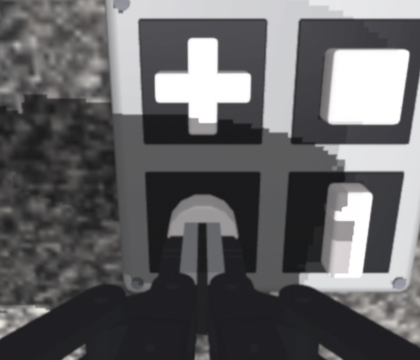

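The square key is back up and the tips are over the round key. Press.

Request:
drive_tool(series=[[[-1, 9, 0, 0.5, 0, 0, 0], [-1, 13, 0, 0.5, 0, 0, 0], [-1, 16, 0, 0.5, 0, 0, 0], [-1, 18, 0, 0.5, 0, 0, 0], [-1, 19.5, 0, 0.5, 0, 0, 0], [-1, 19.5, 0, 0.5, 0, 0, 0], [-1, 19.5, 0, 0.5, 0, 0, 0]]])

```text
time_s: 48.0
position: [0.4735, -0.0532, 0.025]
ee_rot: [1.873, 1.569, 0.302]
ft_force: [-3.9, 1.8, 18.8]
gripper_width: 0.0003
```

Fully down. Lift and go back over the square key.

Request:
drive_tool(series=[[[-1, -20, 0, 0, 0, 0, 0], [-1, -35, 0, 0, 0, 0, 0], [-1, -35, 31, -30, 0, 0, 0], [-1, -35, 62, -60, 0, 0, 0], [-1, -35, 62, -60, 0, 0, 0], [-1, -20, 62, -60, 0, 0, 0], [-1, -20, 62, -60, 0, 0, 0], [-1, -20, 62, -60, 0, 0, 0]]])

```text
time_s: 48.67
position: [0.5342, 0.0067, 0.0434]
ee_rot: [-1.876, 1.569, 2.837]
ft_force: [0.1, -0.8, 0.9]
gripper_width: -0.0001
```

```bash
python3 go.py 0.5345 0.0065 0.0245 0
python3 - <<'E'
from h import *
p,d=camera('wrist'); cv2.imwrite('pics/w41.png',p[200:440,120:440])
E
```

```text
t 48.67 pos [0.5342 0.0067 0.0434] alpha 0.04 tilt [-1.0e+00 -1.6e-03 -5.0e-04] F [ 0.07 -0.8   0.93] w -0.0001 q [-0.07  0.55  1.82  0.    0.77 -0.08]
shift [18.9  0.3  0.2] rot [ 0.0007 -0.0005  0.0016]
```

View pics/w41.png

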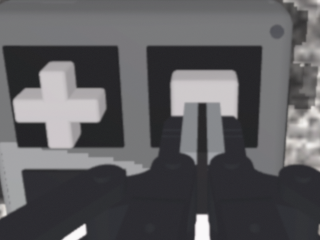

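Request:
drive_tool(series=[[[-1, 9, 0, 0, 0, 0, 0], [-1, 13, 0, 0, 0, 0, 0], [-1, 16, 0, 0, 0, 0, 0], [-1, 18, 0, 0, 0, 0, 0], [-1, 19.5, 0, 0, 0, 0, 0], [-1, 19.5, 0, 0, 0, 0, 0], [-1, 19.5, 0, 0, 0, 0, 0]]])

```text
time_s: 49.3
position: [0.535, 0.0064, 0.0252]
ee_rot: [1.669, 1.57, 0.099]
ft_force: [-3.7, -2.1, 10.3]
gripper_width: 0.0001
```

Request:
drive_tool(series=[[[-1, -20, 0, 0, 0, 0, 0], [-1, -35, 0, 0, 0, 0, 0], [-1, -35, 0, 30, 0, 0, 0], [-1, -35, 0, 61, 0, 0, 0], [-1, -35, 0, 61, 0, 0, 0], [-1, -20, 0, 61, 0, 0, 0], [-1, -20, 0, 61, 0, 0, 0], [-1, -20, 0, 61, 0, 0, 0]]])

```text
time_s: 49.97
position: [0.5346, -0.054, 0.0441]
ee_rot: [-2.306, 1.57, 2.407]
ft_force: [0.0, -0.4, 0.7]
gripper_width: 0.0
```

```bash
python3 go.py 0.535 -0.0545 0.0245 0
python3 - <<'E'
from h import *
p,d=camera('wrist'); cv2.imwrite('pics/w42.png',p[80:440,80:480])
E
```

```text
t 49.97 pos [ 0.5346 -0.054   0.0441] alpha 0.02 tilt [-1.e+00 -8.e-04 -8.e-04] F [ 0.05 -0.43  0.69] w 0.0 q [-0.19  0.56  1.81  0.    0.78 -0.19]
shift [19.6  0.4  0.5] rot [ 0.0004 -0.0008  0.0008]
```

View pics/w42.png

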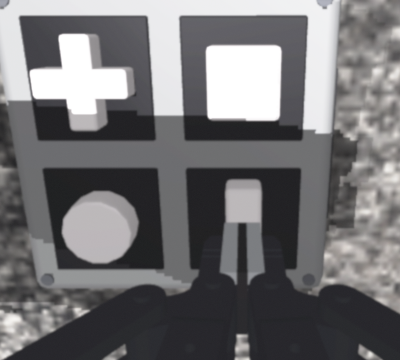

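All the other keys are up and the tips are centred on the bar key. The end plate was already confirmed seated (top at 84 mm), so I press the bar.

Request:
drive_tool(series=[[[-1, 9, 0.2, 0, 0, 0, 0], [-1, 13, 0.2, 0, 0, 0, 0], [-1, 16, 0.2, 0, 0, 0, 0], [-1, 18, 0.2, 0, 0, 0, 0], [-1, 20, 0.2, 0, 0, 0, 0], [-1, 20.5, 0.2, 0, 0, 0, 0], [-1, 20.5, 0.2, 0, 0, 0, 0]]])

```text
time_s: 50.6
position: [0.5355, -0.054, 0.0251]
ee_rot: [2.174, 1.57, 0.604]
ft_force: [-5.2, 4.5, 17.2]
gripper_width: -0.0
```

Request:
drive_tool(series=[[[-1, -20, 0, 0, 0, 0, 0], [-1, -50, 0, 0, 0, 0, 0], [-1, -90, 0, 0, 0, 0, 0], [-1, -130, 0, 0, 0, 0, 0], [-1, -165, 0, 0, 0, 0, 0], [-1, -165, 0, 0, 0, 0, 0], [-1, -165, 0, 0, 0, 0, 0]]])

```text
time_s: 51.18
position: [0.536, -0.0545, 0.1907]
ee_rot: [1.469, 1.566, -0.102]
ft_force: [-0.6, -1.1, -0.8]
gripper_width: -0.0001
```

Run:
```python
from h import *
print(get_obs()['time_s'],get_obs()['ft_force'])
p,d=camera('wrist'); cv2.imwrite('pics/w43.png',p)
p,d=camera('top'); cv2.imwrite('pics/t6.png',p)
p,d=camera('side'); cv2.imwrite('pics/s6.png',p)
```

```text
51.1833 [-0.62363662 -1.06840298 -0.77216837]
```

View pics/w43.png

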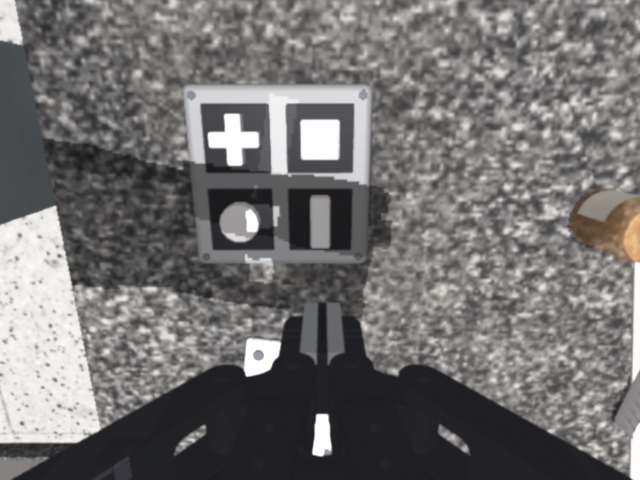

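View pics/t6.png

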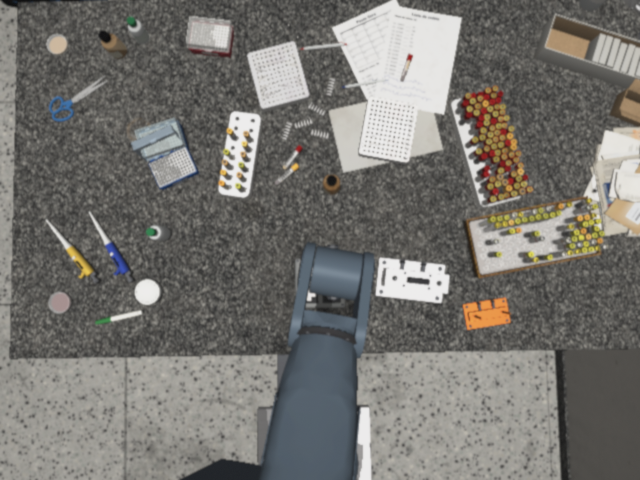

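View pics/s6.png

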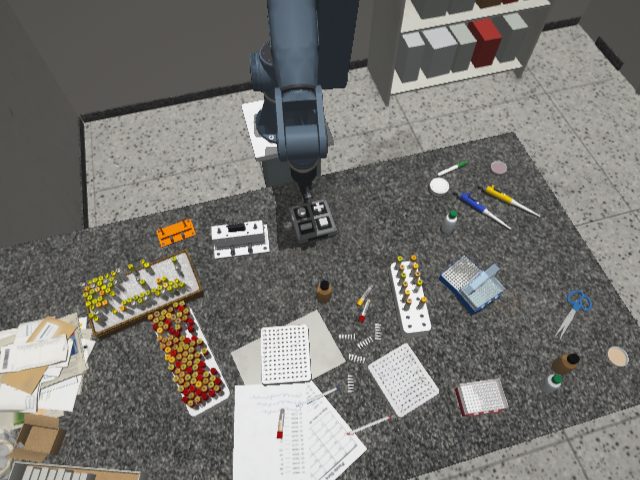

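Everything is in order: the stack is seated, all keys are up, the bottles and jar stand at their original pixels, and no cassette is left on the worktop. I hand in.

Run:
```python
from h import *
print(sign_off())
```

```text
the job is handed in; nothing more can be done
None
```

The job is done and handed in at about 51 s, with every step carried out in the order asked.

- **Loading:** I pressed the round key, then the square key. Each went fully down (17–22 N, against about 4.8 N needed).
- **Stack:** All three cassettes and then the end plate, grip bar up, are over both pins of the metal base. One cassette was knocked aside during the run, so I measured it again before gripping it.
- **Flush:** I pressed square, round, square and then bar. Each reached the stop (10–19 N) and was let up before the next. The cross key was never touched.

**Last checks**
- The end plate's top read 84 mm at every point I checked, which matches 30 + 3×14 + 12 mm.
- All keys were up, and both bottles and the jar were at their starting pixels.
- No cassette was left on the worktop, and the wrist force was near zero.

**What disagreed**
- The shut fingertips turned out about 23–25 mm behind the stated TCP, so I set the heights by contact and the wrist camera instead.
- Seating the first cassette pressed up to about 37 N vertically at the wrist, close to the 40 N limit. That load went through the held cassette.

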